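Lay two painted strips in a sanding board and nip them with its cam

ROBOT

A 6-joint arm with a two-finger parallel gripper is mounted at the origin on a cart in front of the work surface, level with it; the furniture and walls round the work are solid. World frame = base frame: x ahead of the robot, y to its left, z up, the work surface at z = 0. Lengths are in m, angles in degrees, forces in N, time in s.
With the tool pointing down it reaches from about 0.25 to 0.725 m from the base axis. Payload 9.7 kg.
Tool frame: the origin (TCP) lies between the finger pads; the fingertips stand 11 mm ahead of it and the grasp point (between the pads) lies 8 mm behind it; z points along the fingers, x is the direction in which the jaws open and shut, and the axes are right-handed (so a half turn about z gives the same grasp; the last joint's range is limited). The gripper opens to 85 mm and grips with 20 to 120 N. Pads are 22 mm wide; open, the fingers measure 114 mm over their backs; the gripper's body (76 mm by 85 mm) begins 54 mm behind the grasp point. The pads swing forward as they close: fully open they stand 13 mm farther back than shut.
Start: joints at [70.703, 4.979, 10.078, 95.1, 0, 90], TCP at [0.182, 0.519, 0.242] pointing down, gripper open.
Joint ranges: [-179.16, 179.16], [-48.56, 103.87], [-65.8, 70.77], [-126.05, 130.52], [-82.76, 87.17], [-180, 180]. Speed limits (degrees/s): [127.2, 127.2, 147.25, 180, 180, 180].

INTERFACE

Orientations are given as [roll, pitch, yaw] about the fixed x, y, z axes, in that order (R = Rz(yaw) Ry(pitch) Rx(roll)).
In Python, from workcell import get_obs, camera, job_done, spotter gives the robot as it stands.
- The arm moves only by the tool play_rows, never from a script. Its argument "rows" is a list of rows, each a list of 3 entries, a list of its own where there are three numbers: the closure, from 0 (fully open) to 1 (shut), then the shift along the tool's x, y, z in cm, then the turn, a rotation vector about the tool's x, y, z in degrees. In form: [[claw, [x, y, z], [wx, wy, wz]], ...]. A call has 1 to 12 rows; each row shifts and turns the pose as measured when the row begins, along the tool's axes as they then stand; what a row does not reach is not made up. A row lasts 1/10 s, in which the tool goes at most 50 mm and 8.59 degrees, less where a joint would pass 70% of its speed; a pose out of reach is approached as far as the arm can. A call is refused whole if a number of a shift passes 5 or a number of a turn 8.59, either way. A call with a gripper value outside its range is refused whole. The fingers move at their own pace and stop on an object; "newtons" is the grip in N (left out, the last holds). Time passes only in rows, so rows that do not move let the fingers close. It gives the time, the measured TCP pose, the force and the opening at its end, in the units of the state.
- get_obs(): the state, without advancing time (a new reading comes with each control period).
- camera(name): name is "scene" or "top"; returns a dict with "img" (400x640x3 uint8, red, green, blue), "intrinsics" (3x3 intrinsics, pixels), "xyz" and "orientation" of the camera in the world. Camera axes: x right, y down, z forward; pixel columns grow to the right and rows downward; lengths in m; the calibration is good to about 2 mm. A picture is of the moment at which its call begins. There is no depth.
- job_done(): hands the job in, once; it reports no verdict.
Trained networks look in a picture, given as the dict that the camera call returned (one of the last four; its "shot" number tells which), for a name from the list of things; names that differ only in an ending like _2 or _b are one class to them, and where a whole thing is asked for, a point or a joint stands for the part that bears it (a point fixed in the world has none). Each returns a list of dicts, best first, with "confidence" (0 to 1); they miss things now and then, are a little off and sometimes report something else, mostly with a low value. They report only what shows in the picture. A call takes as long as a camera call.
- spotter.spot_in(picture, thing): "point" ([x, y, z] in m, in world coordinates, good to about 4 mm: the middle of the surface that is visible of it).
- spotter.trace(picture, thing): "pixels" (400x640 bool, what is visible of it).
The state is a dict: "time": time; "q": joint angles; "qd": joint speeds; "joint_efforts": joint torques, N m; "ee_pos": TCP position; "tcp_rot": TCP orientation; "wrist_force": force on the tool from outside, world axes, zero at the start; "torque": the same for the moment, N m; "opening": finger opening in m.
Only numpy, scipy, OpenCV 4.12 (cv2) and the standard library are available. Lean on these libraries where they do the work, as an engineer would, in place of code of your own. Each camera call takes 0.05 s, during which the arm holds its last target.

TASK

Set up the two strips of reclaimed wood in the sanding board so that their old paint can be sanded off: tip the one that stands on edge down flat so that both lie with the green painted face up, and slide them side by side, tight against the long fence at the far side and with their ends against the end stop at the left. Then swing the wooden cam lever towards you just until its cam nips the strips firmly; do not force it further. Let go, and leave the other things on the bench where they are.

Things in the scene. Friction and masses are not known exactly. Their poses are not given: they have to be found in the camera images.
- board: plywood sanding board 210 x 380 x 12 mm, fixed to the bench. Origin: centre of its underside, on the bench; x points away from the robot, y along the board to the left, z up. Top surface at z = 12 mm, right end open. With both strips home their centres are at x = +61 and +17 mm, y = +98 mm, and the near edge of the nearer one is at x = -5 mm.
- fence (a point): middle of the fence's face, at board x = +83 mm: dark wooden fence along the whole far side of the board, 12 mm high (strips are 16 mm thick)
- stop (a point): middle of the end stop's face, at board y = +168 mm: dark wooden stop across the left end, 12 mm high, from board x = -8 to +83 mm
- strip_flat: loose wooden strip 140 x 44 x 16 mm, 60 g, that starts lying flat on the right half of the board, askew, about 20 mm off the fence, its worn green painted face up; other faces pale bare wood. Origin: centre of its lower broad face; x along the 44 mm width, y along the 140 mm length, z out of the painted face.
- strip_edge: loose strip like the other that starts standing on a long edge on the near side of the board's right half, 44 mm tall, its green painted face towards the robot; pushed near its top it tips over and drops on its face. Origin: centre of the long edge it first stands on; x along the 16 mm thickness (painted face looks to -x), y along the length, z along the 44 mm width (up at first).
- strip_flat_mid (a point): centre of the solid of strip_flat (8 mm above the board when it lies flat)
- strip_flat_paint (a point): centre of the painted face of strip_flat
- strip_edge_mid (a point): centre of the solid of strip_edge (22 mm above the board at first, 8 mm when it lies flat)
- strip_edge_paint (a point): centre of the painted face of strip_edge
- cam (a joint): angle of the cam lever about its upright bolt, rad, 0 to 2.4, starts at 0 to 0.5; grows counter-clockwise from above. At 0 the lever points 120 deg from board x towards board y (left and towards the robot); growing, its handle comes towards the robot, then to the right. With both strips home the cam meets them at about 1.45, holds them well at 1.5 and is overdone by 1.65; it stays where it is left.
- cam_pivot (a point): bolt of the cam on the board, at board x = -28, y = +98 mm, 20.5 mm above the bench (half the lever's height). The cam is a wooden disc of radius 24 mm, 14 mm thick, 8 mm eccentric about the bolt, on the near side of the strips' home place; as the lever turns it swells towards the strips by up to 8 mm per rad. Before it meets them it turns with about 1.5 N at the handle.
- cam_handle (a point): round end of the cam lever (21 mm across), 83 mm from the bolt, at half the lever's height; the lever is a wooden bar 16 mm wide and 14 mm thick, its underside 1.5 mm above the board; it can be pushed from its side
- sanding_block: cork sanding block 65 x 106 x 32 mm on the bench to the left; not to be disturbed
- offcut_long: hardwood offcut 48 x 110 x 18 mm on the bench to the right; not to be disturbed

How it is judged:
By the outcome, as a careful person would: the job done as asked, in the order asked, and still so for the second after the job is handed in, with the robot touching nothing.
It also fails if it takes over 56 s, if anything falls off the work surface, if the arm or the gripper's body presses on something with over 40 N, if the wrist force passes 120 N, or if a joint passes its speed limit or range.

## Working session

There is one attempt and no reset: what is moved stays moved. The work goes in short steps, Python scripts to look and compute and a tool call to move; the robot and the scene stay as the last step left them, time stands still between calls to the robot, and variables do not carry over. Pictures are saved under pics/ and viewed, and the job is handed in when it is done.

Besides the shell and the picture viewer there is one more tool, called after "Request:" as a command line: name --argument value ..., lists and objects as JSON in quotes. play_rows: Moves the arm, as the interface text tells. Its arguments: {"type":"object","properties":{"rows":{"type":"array","items":{"type":"array"}},"newtons":{"type":"number"}},"required":["rows"]}

```bash
ls; mkdir -p pics; cat > h.py <<'E'
import numpy as np,cv2
from scipy.spatial.transform import Rotation as R
from workcell import get_obs,camera,job_done,spotter
def save(c,n,crop=None,s=1):
    im=c['img'][:,:,::-1]
    if crop: im=im[crop[1]:crop[3],crop[0]:crop[2]]
    if s!=1: im=cv2.resize(im,None,fx=s,fy=s,interpolation=cv2.INTER_CUBIC)
    cv2.imwrite('pics/'+n,im)
def rot(c):
    o=np.array(c['orientation'],float)
    return o if o.shape==(3,3) else R.from_euler('xyz',o,degrees=True).as_matrix()
def ray(c,u,v,z):
    K=np.array(c['intrinsics']);d=rot(c)@np.linalg.inv(K)@np.array([u,v,1.]);p=np.array(c['xyz']);return p+d*(z-p[2])/d[2]
def proj(c,P):
    K=np.array(c['intrinsics']);q=K@(rot(c).T@(np.array(P)-np.array(c['xyz'])));return q[:2]/q[2]
E
python3 - <<'E'
from h import *
print(get_obs())
for n in('scene','top'):
    c=camera(n);save(c,n+'0.png');print(n,c['xyz'],c['orientation'],c['intrinsics'])
    for t in('board','fence','stop','strip_flat','strip_flat_paint','strip_edge','strip_edge_paint','cam_handle','cam_pivot','sanding_block','offcut_long'):
        try: print(t,[(np.round(r['point'],3),round(r['confidence'],2)) for r in spotter.spot_in(c,t)][:2])
        except Exception as e: print(t,e)
print(get_obs()['time'])
E
```

```text
pics
{'time': 0.0, 'q': array([7.07019830e+01, 5.01012952e+00, 1.00339146e+01, 9.50983343e+01,
       1.05178412e-03, 8.99998661e+01]), 'qd': array([-0.0601023 ,  0.04472156, -0.11762193,  0.02668227, -0.02236243,
        0.01160019]), 'joint_efforts': array([-4.70951636e-04, -5.20390606e+01,  4.64803219e+01,  1.63072301e-02,
        2.56154999e-05, -3.57394200e-06]), 'ee_pos': array([0.18169067, 0.51889989, 0.24158753]), 'tcp_rot': array([-1.79998948e+02,  7.45492947e-02,  7.07021168e+01]), 'wrist_force': array([-0.35060054, -0.12332712, -0.19023034]), 'torque': array([-0.01910437, -0.00178571,  0.0053614 ]), 'opening': 0.08530482344387447}
scene [ 0.02138095 -0.53584503  0.8402686 ] [-1.40481082e+02 -8.20213808e-02 -5.08737253e+01] [[388.2398823    0.         321.52609122]
 [  0.         388.2398823  198.42216981]
 [  0.           0.           1.        ]]
board [(array([ 0.594, -0.083,  0.016]), 0.66)]
fence [(array([ 0.592, -0.085,  0.008]), 0.83)]
stop [(array([ 0.596, -0.081,  0.011]), 0.6)]
strip_flat [(array([ 0.656, -0.206,  0.031]), 0.96)]
strip_flat_paint [(array([ 0.657, 
[... 685 characters left out ...]
0.82)]
fence [(array([ 0.591, -0.083,  0.01 ]), 0.74)]
stop [(array([ 0.593, -0.078,  0.015]), 0.79)]
strip_flat [(array([ 0.66 , -0.197,  0.028]), 0.91)]
strip_flat_paint [(array([ 0.657, -0.199,  0.029]), 0.7)]
strip_edge [(array([ 0.543, -0.215,  0.058]), 0.79)]
strip_edge_paint [(array([ 0.54 , -0.217,  0.057]), 0.85), (array([ 0.588, -0.082,  0.009]), 0.38)]
cam_handle [(array([ 0.537, -0.009,  0.029]), 0.68)]
cam_pivot [(array([ 0.6  , -0.08 ,  0.013]), 0.85), (array([ 0.544, -0.216,  0.059]), 0.67)]
sanding_block [(array([0.39 , 0.267, 0.028]), 0.73), (array([ 0.59 , -0.078,  0.011]), 0.72)]
offcut_long [(array([ 0.545, -0.492,  0.018]), 0.94), (array([0.39 , 0.266, 0.029]), 0.2)]
1.2
```

View pics/scene0.png

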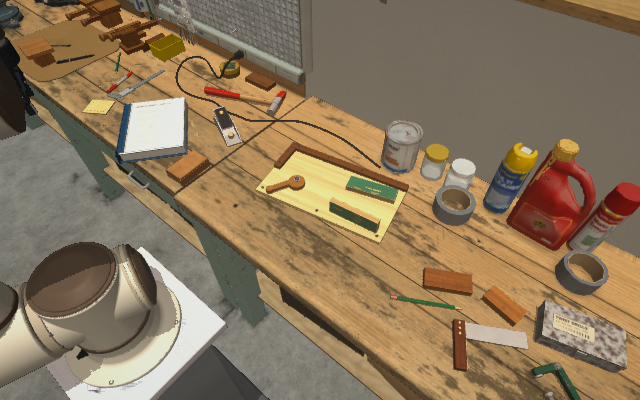

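View pics/top0.png

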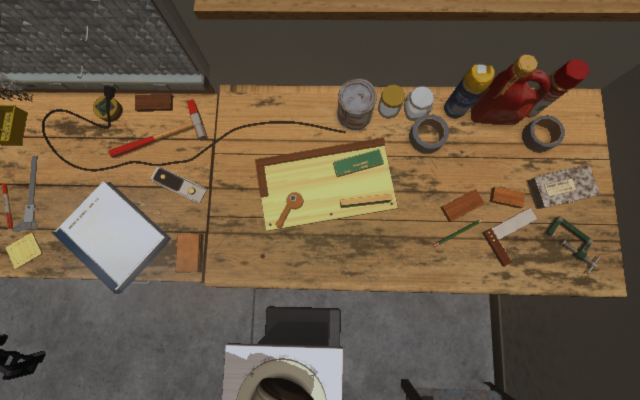

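```bash
python3 - <<'E'
from h import *
for n,cr in(('scene',(250,135,420,250)),('top',(245,130,410,240))):
    c=camera(n);save(c,n+'1.png',cr,4.5)
    for t in('board','strip_flat','strip_edge','cam'):
        r=spotter.trace(c,t)
        if not r: print(t,None);continue
        m=r[0]['pixels'].astype(np.uint8)
        cn=max(cv2.findContours(m,0,1)[0],key=cv2.contourArea)
        ap=cv2.approxPolyDP(cn,4,True)[:,0]
        print(n,t,r[0]['confidence'],m.sum(),ap.tolist(),cv2.minAreaRect(cn))
        print('  ',[np.round(ray(c,u,v,{'board':.012,'cam':.0275}.get(t,.028))[:2],3).tolist() for u,v in ap])
E
```

```text
scene board 0.91 6816 [[256, 188], [379, 243], [408, 185], [293, 143]] ((331.5621032714844, 189.34909057617188), (140.7686309814453, 67.33831787109375), 22.380136489868164)
   [[0.465, 0.062], [0.531, -0.31], [0.746, -0.265], [0.67, 0.106]]
scene strip_flat 0.84 733 [[346, 185], [389, 202], [397, 193], [356, 177]] ((371.458740234375, 189.1376190185547), (51.147926330566406, 15.13365650177002), 16.699243545532227)
   [[0.623, -0.136], [0.647, -0.263], [0.688, -0.262], [0.665, -0.14]]
scene strip_edge 0.77 766 [[330, 200], [330, 211], [366, 229], [378, 229], [377, 218]] ((353.9000549316406, 214.70004272460938), (55.901695251464844, 14.758048057556152), 26.56505012512207)
   [[0.552, -0.135], [0.523, -0.158], [0.535, -0.265], [0.554, -0.289], [0.582, -0.268]]
scene cam 0.71 431 [[305, 181], [295, 174], [265, 190], [299, 190]] ((285.59716796875, 186.85720825195312), (16.54889678955078, 40.23725128173828), 66.25050354003906)
   [[0.562, -0.037], [0.565, 0.002], [0.467, 0.026], [0.526, -0.046]]
top board 0.61 8308 [[383, 140], [256, 159], [266, 228], [395, 208]] ((325.56719970703125, 183.8
[... 171 characters left out ...]
, 152], [336, 161], [335, 170], [341, 175], [381, 164]] ((358.089599609375, 162.80718994140625), (16.31999969482422, 48.599998474121094), 73.73979187011719)
   [[0.692, -0.261], [0.663, -0.135], [0.637, -0.132], [0.622, -0.149], [0.657, -0.263]]
top strip_edge 0.93 427 [[391, 194], [340, 203], [387, 203]] ((365.7079162597656, 200.57920837402344), (9.054839134216309, 51.642433166503906), 84.2894058227539)
   [[0.569, -0.291], [0.541, -0.148], [0.544, -0.279]]
top cam 0.73 352 [[299, 194], [288, 196], [277, 226], [301, 205]] ((286.67279052734375, 208.73916625976562), (15.623739242553711, 38.35247039794922), 43.53120040893555)
   [[0.565, -0.031], [0.558, -0.0], [0.473, 0.027], [0.533, -0.038]]
```

```bash
ls pics
```

```text
scene0.png
scene1.png
top0.png
top1.png
```

View pics/scene1.png

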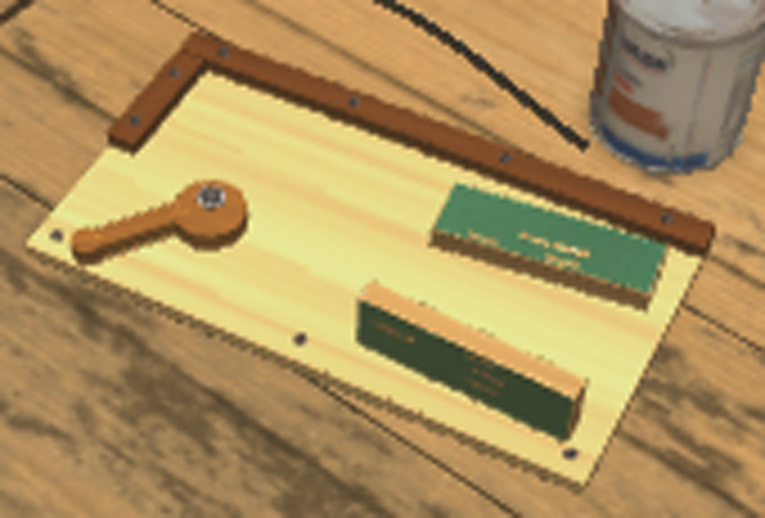

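View pics/top1.png

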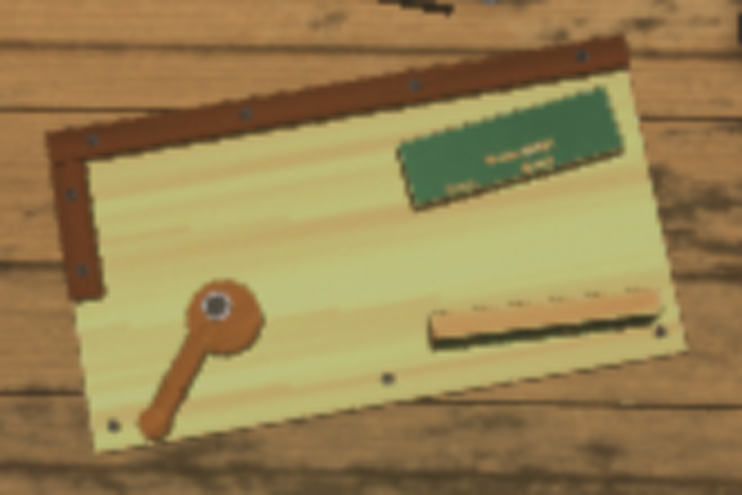

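```bash
cat >> h.py <<'E'
CR={'scene':(250,135),'top':(245,130)}
def px(n,x,y,s=4.5): return (x+.5)/s-.5+CR[n][0],(y+.5)/s-.5+CR[n][1]
def fit(cs,obs,model,x0):
    from scipy.optimize import least_squares
    def f(p): return np.concatenate([proj(cs[n],model(p,k))-px(n,*xy) for n,k,xy in obs])
    r=least_squares(f,x0,loss='soft_l1');return r.x,np.round(f(r.x).reshape(-1,2),1)
E
python3 - <<'E'
from h import *
import pickle
cs={n:camera(n) for n in('scene','top')}
pickle.dump(cs,open('cs.pkl','wb'))
B={'nl':(-.105,.19,.012),'nr':(-.105,-.19,.012),'fl':(.105,.19,.024),'fr':(.105,-.19,.024),'ci':(.083,.168,.024)}
def model(p,k):
    b=B[k];c,s=np.cos(p[2]),np.sin(p[2]);return [p[0]+c*b[0]-s*b[1],p[1]+s*b[0]+c*b[1],b[2]]
obs=[('top','nl',(95,452)),('top','nr',(688,350)),('top','fl',(46,133)),('top','fr',(627,36)),('top','ci',(87,160)),
('scene','nl',(26,243)),('scene','nr',(585,485)),('scene','fl',(192,31)),('scene','fr',(714,228)),('scene','ci',(206,66))]
for o in (obs,obs[:5],obs[5:]):
    p,r=fit(cs,o,model,[.6,-.1,.2]);print(p,np.degrees(p[2]),r.tolist())
S={'nl':(-.022,.07,.028),'nr':(-.022,-.07,.028),'fl':(.022,.07,.028),'fr':(.022,-.07,.028)}
def ms(p,k):
    b=S[k];c,s=np.cos(p[2]),np.sin(p[2]);return [p[0]+c*b[0]-s*b[1],p[1]+s*b[0]+c*b[1],b[2]]
obs=[('top','fl',(398,147)),('top','fr',(607,86)),('top','nr',(624,148)),('scene','fl',(457,184)),('scene','fr',(665,240)),('scene','nr',(647,296)),('scene','nl',(430,235)),('top','nl',(413,207))]
print('flat',fit(cs,obs,ms,[.65,-.2,.2]))
E2={'nl':(-.008,.07,.056),'nr':(-.008,-.07,.056),'fl':(.008,.07,.056),'fr':(.008,-.07,.056),'bnl':(-.008,.07,.012),'bnr':(-.008,-.07,.012)}
def me(p,k):
    b=E2[k];c,s=np.cos(p[2]),np.sin(p[2]);return [p[0]+c*b[0]-s*b[1],p[1]+s*b[0]+c*b[1],b[2]]
obs=[('top','fl',(430,312)),('top','fr',(660,288)),('top','nr',(660,314)),('top','nl',(433,340)),('scene','fl',(371,282)),('scene','fr',(585,378)),('scene','nr',(576,402)),('scene','nl',(357,298)),('scene','bnl',(357,343)),('scene','bnr',(570,440))]
print('edge',fit(cs,obs,me,[.54,-.2,.1]))
def mc(p,k): return p
print('pivot',fit(cs,[('top',0,(216,305)),('scene',0,(210,197))],mc,[.55,0,.02]))
print('handle end top',ray(cs['top'],*px('top',148,430),.0275),ray(cs['top'],*px('top',154,424),.0275))
E
```

```text
[ 0.59931517 -0.10530479  0.19074362] 10.928804582534866 [[-0.2, 0.7], [0.2, 0.7], [-0.1, -0.0], [-0.4, -0.3], [-0.7, -0.1], [-0.4, 0.4], [0.2, 0.5], [0.8, -0.1], [1.1, -0.4], [0.1, -1.2]]
[ 0.59989571 -0.10601278  0.19009939] 10.891892520370776 [[0.0, 0.5], [0.4, 0.6], [0.1, -0.3], [-0.1, -0.5], [-0.5, -0.3]]
[ 0.59874314 -0.10449412  0.19226792] 11.0161404464499 [[-0.7, 0.5], [-0.1, 0.4], [0.4, -0.1], [0.7, -0.5], [-0.3, -1.2]]
flat (array([ 0.66030813, -0.19719445,  0.30562225]), array([[-0.8, -0.3],
       [-0.7, -0.1],
       [ 0.2,  0.2],
       [-0.8, -0.2],
       [ 0.9,  1.1],
       [ 0.8,  0.1],
       [ 0.1, -0.8],
       [ 0.2,  0.6]]))
edge (array([ 0.54778895, -0.21698516,  0.137668  ]), array([[-0.2,  0.4],
       [-0.5, -0.2],
       [ 0.4, -0.3],
       [-0.1, -0.1],
       [ 0.1, -0.5],
       [ 0.8,  0.4],
       [-0. , -0.5],
       [ 0.1, -0.1],
       [-0.1,  0.3],
       [-0.6,  1.1]]))
pivot (array([ 0.55382066, -0.01318761,  0.02892831]), array([[-0.2,  0.2],
       [ 0.3, -0.1]]))
handle end top [0.47499119 0.02585932 0.0275    ] [0.47880467 0.02228798 0.0275    ]
```

```bash
cat >> h.py <<'E'
BO=np.array([.5993,-.1053]);BY=10.93
def b2w(x,y):
    a=np.radians(BY);return BO+np.array([np.cos(a)*x-np.sin(a)*y,np.sin(a)*x+np.cos(a)*y])/1000
def w2b(x,y):
    a=np.radians(BY);d=np.array([x,y])-BO;return np.round(1000*np.array([np.cos(a)*d[0]+np.sin(a)*d[1],-np.sin(a)*d[0]+np.cos(a)*d[1]]),1)
def plan(pos,yaw,step=4.8,claw=0,start=None):
    o=get_obs();p=np.array(o['ee_pos'] if start is None else start[0],float);Rm=R.from_euler('xyz',o['tcp_rot'],degrees=True) if start is None else R.from_euler('xyz',[180,0,start[1]],degrees=True)
    T=R.from_euler('xyz',[180,0,yaw],degrees=True);pos=np.array(pos)
    dist=np.linalg.norm(pos-p)*100;rv=(Rm.inv()*T).as_rotvec(degrees=True)
    n=max(int(np.ceil(dist/step)),int(np.ceil(np.linalg.norm(rv)/8.3)),1)
    print('dist cm',round(dist,2),'rows',n)
    for i in range(n):
        s=Rm.inv().apply((pos-p)/n)*100
        print([claw,np.round(s,2).tolist(),np.round(rv/n,2).tolist()])
        Rm=Rm*R.from_rotvec(rv/n,degrees=True)
def st():
    o=get_obs();print('t',round(o['time'],2),'p',np.round(o['ee_pos'],4),'board',w2b(*o['ee_pos'][:2]),'rot',np.round(o['tcp_rot'],1),'F',np.round(o['wrist_force'],1),'op',round(o['opening'],4))
E
python3 - <<'E'
from h import *
st()
plan([.495,-.223,.20],8,claw=1)
E
```

```text
t 1.8 p [0.1818 0.5191 0.2423] board [-291.6  692.2] rot [180.    0.   70.7] F [-0.6 -0.3  1.2] op 0.0854
dist cm 80.66 rows 17
[1, [-3.51, 3.18, 0.25], [0.0, 0.0, 3.69]]
[1, [-3.3, 3.4, 0.25], [0.0, 0.0, 3.69]]
[1, [-3.07, 3.61, 0.25], [0.0, 0.0, 3.69]]
[1, [-2.84, 3.8, 0.25], [0.0, 0.0, 3.69]]
[1, [-2.59, 3.97, 0.25], [0.0, 0.0, 3.69]]
[1, [-2.32, 4.13, 0.25], [0.0, 0.0, 3.69]]
[1, [-2.05, 4.27, 0.25], [0.0, 0.0, 3.69]]
[1, [-1.77, 4.39, 0.25], [0.0, 0.0, 3.69]]
[1, [-1.49, 4.5, 0.25], [0.0, 0.0, 3.69]]
[1, [-1.2, 4.58, 0.25], [0.0, 0.0, 3.69]]
[1, [-0.9, 4.65, 0.25], [0.0, 0.0, 3.69]]
[1, [-0.6, 4.7, 0.25], [0.0, 0.0, 3.69]]
[1, [-0.29, 4.73, 0.25], [0.0, 0.0, 3.69]]
[1, [0.01, 4.74, 0.25], [0.0, 0.0, 3.69]]
[1, [0.32, 4.73, 0.25], [0.0, 0.0, 3.69]]
[1, [0.62, 4.7, 0.25], [0.0, 0.0, 3.69]]
[1, [0.92, 4.65, 0.25], [0.0, 0.0, 3.69]]
```

Request:
play_rows --rows '[[1, [-3.5, 3.2, 0.25], [0, 0, 3.7]], [1, [-3.3, 3.4, 0.25], [0, 0, 3.7]], [1, [-3.1, 3.6, 0.25], [0, 0, 3.7]], [1, [-2.8, 3.8, 0.25], [0, 0, 3.7]], [1, [-2.6, 4.0, 0.25], [0, 0, 3.7]], [1, [-2.3, 4.1, 0.25], [0, 0, 3.7]], [1, [-2.0, 4.3, 0.25], [0, 0, 3.7]], [1, [-1.8, 4.4, 0.25], [0, 0, 3.7]], [1, [-1.5, 4.5, 0.25], [0, 0, 3.7]], [1, [-1.2, 4.6, 0.25], [0, 0, 3.7]], [1, [-0.9, 4.6, 0.25], [0, 0, 3.7]], [1, [-0.6, 4.7, 0.25], [0, 0, 3.7]]]' --newtons 20

```text
time: 3.0
ee_pos: [0.4013, -0.0219, 0.2109]
tcp_rot: [179.9, -0.4, 25.2]
wrist_force: [1.6, 2.0, -1.1]
opening: -0.0001
```

```bash
python3 - <<'E'
from h import *
st()
plan([.495,-.223,.14],8,claw=1)
E
```

```text
t 3.0 p [ 0.4013 -0.0219  0.2109] board [-178.5  119.4] rot [179.9  -0.4  25.2] F [ 1.6  2.  -1.1] op -0.0001
dist cm 23.29 rows 5
[1, [-0.02, 4.43, 1.43], [0.02, -0.08, 3.43]]
[1, [0.24, 4.43, 1.43], [0.02, -0.08, 3.43]]
[1, [0.51, 4.41, 1.42], [0.02, -0.08, 3.43]]
[1, [0.77, 4.37, 1.42], [0.02, -0.08, 3.43]]
[1, [1.04, 4.31, 1.42], [0.02, -0.08, 3.43]]
```

Request:
play_rows --rows '[[1, [0, 4.4, 1.4], [0, 0, 3.4]], [1, [0.2, 4.4, 1.4], [0, 0, 3.4]], [1, [0.5, 4.4, 1.4], [0, 0, 3.4]], [1, [0.8, 4.4, 1.4], [0, 0, 3.4]], [1, [1.0, 4.3, 1.4], [0, 0, 3.4]], [1, [0, 0, 4], [0, 0, 0]], [1, [0, 0, 3.5], [0, 0, 0]], [1, [0, 0, 0.5], [0, 0, 0]]]'

```text
time: 3.8
ee_pos: [0.4986, -0.2407, 0.0578]
tcp_rot: [179.8, -0.8, 6.7]
wrist_force: [0.2, 0.2, -0.6]
opening: -0.0001
```

```bash
python3 - <<'E'
from h import *
st()
plan([.495,-.223,.056],8,claw=1)
c=camera('scene');save(c,'s2.png',(250,100,420,250),4)
E
```

```text
t 3.8 p [ 0.4986 -0.2407  0.0578] board [-124.5 -113.8] rot [179.8  -0.8   6.7] F [ 0.2  0.2 -0.6] op -0.0001
dist cm 1.81 rows 1
[1, [-0.16, -1.8, 0.17], [0.19, -0.76, -1.26]]
```

View pics/s2.png

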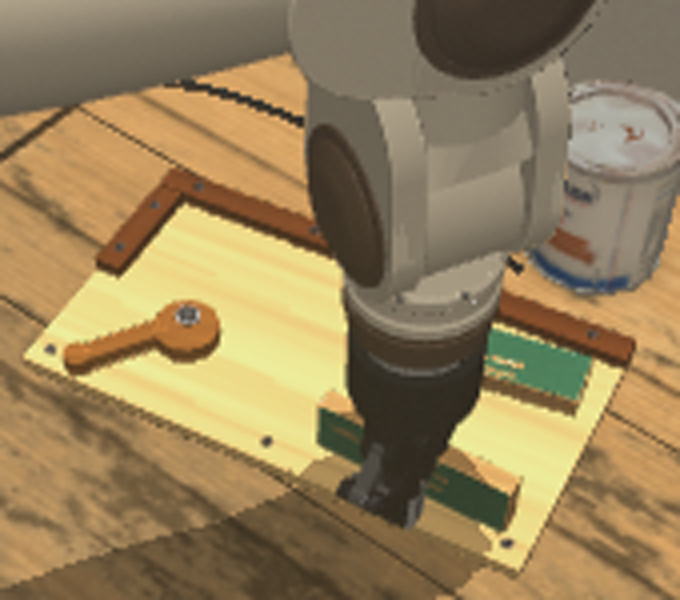

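Request:
play_rows --rows '[[1, [0, -1.7, 0.2], [0, -0.7, -1.2]], [1, [1, 0, 0], [0, 0, 0]], [1, [1, 0, 0], [0, 0, 0]], [1, [0.6, 0, 0], [0, 0, 0]], [1, [0.6, 0, 0], [0, 0, 0]], [1, [0.6, 0, 0], [0, 0, 0]], [1, [0.6, 0, 0], [0, 0, 0]], [1, [0, 0, 0], [0, 0, 0]]]'

```text
time: 4.65
ee_pos: [0.5478, -0.215, 0.0658]
tcp_rot: [179.5, -0.6, 8.2]
wrist_force: [-0.4, 0.1, -0.4]
opening: 0.0002
```

```bash
python3 - <<'E'
from h import *
st()
c=camera('scene');save(c,'s3.png',(250,100,420,250),4)
E
```

```text
t 4.65 p [ 0.5478 -0.215   0.0658] board [-71.4 -97.9] rot [179.5  -0.6   8.2] F [-0.4  0.1 -0.4] op 0.0002
```

View pics/s3.png

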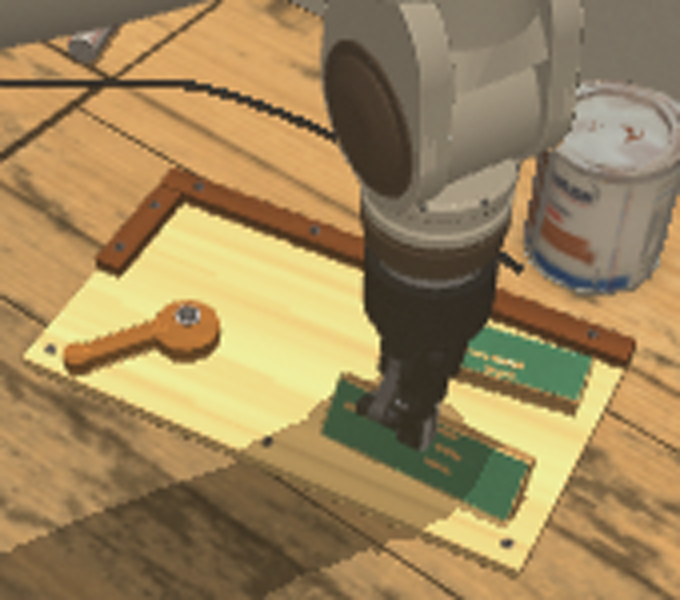

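```bash
python3 - <<'E'
from h import *
print(w2b(.648,-.159))
plan([.648,-.159,.11],17.5,claw=.39)
E
```

```text
[ 37.6 -62. ]
dist cm 12.33 rows 3
[0.39, [3.6, -1.35, -1.45], [0.19, -0.17, -3.09]]
[0.39, [3.66, -1.16, -1.46], [0.19, -0.17, -3.09]]
[0.39, [3.72, -0.97, -1.47], [0.19, -0.17, -3.09]]
```

Request:
play_rows --rows '[[0.39, [0, 0, -3], [0, 0, 0]], [0.39, [3.6, -1.3, -0.7], [0.2, -0.2, -3]], [0.39, [3.7, -1.2, -0.7], [0.2, -0.2, -3]], [0.39, [3.7, -1, 0], [0.2, -0.2, -3]], [0.39, [0, 0, 0], [0, 0, 0]]]'

```text
time: 5.2
ee_pos: [0.649, -0.1584, 0.1105]
tcp_rot: [-179.8, 0.2, 17.4]
wrist_force: [-0.4, 0.0, 0.1]
opening: 0.0521
```

```bash
python3 - <<'E'
from h import *
st()
plan([.648,-.159,.06],17.5,claw=.39)
cs={}
for n in('scene','top'):
    c=camera(n);save(c,n+'4.png',(245,100,420,250),4.5)
    for t in ('strip_flat','strip_edge'): print(n,t,[(np.round(r['point'],3),round(r['confidence'],2)) for r in spotter.spot_in(c,t)][:2])
E
```

```text
t 5.2 p [ 0.649  -0.1584  0.1105] board [ 38.8 -61.6] rot [-179.8    0.2   17.4] F [-0.4  0.   0.1] op 0.0521
dist cm 5.05 rows 2
[0.39, [-0.05, 0.02, 2.53], [-0.08, 0.11, -0.07]]
[0.39, [-0.05, 0.02, 2.53], [-0.08, 0.11, -0.07]]
scene strip_flat [(array([ 0.654, -0.204,  0.031]), 0.63)]
scene strip_edge [(array([ 0.522, -0.005,  0.031]), 0.72), (array([ 0.572, -0.214,  0.03 ]), 0.63)]
top strip_flat [(array([ 0.671, -0.26 ,  0.028]), 0.65)]
top strip_edge [(array([ 0.579, -0.257,  0.032]), 0.53), (array([0.601, 0.029, 0.016]), 0.28)]
```

View pics/scene4.png

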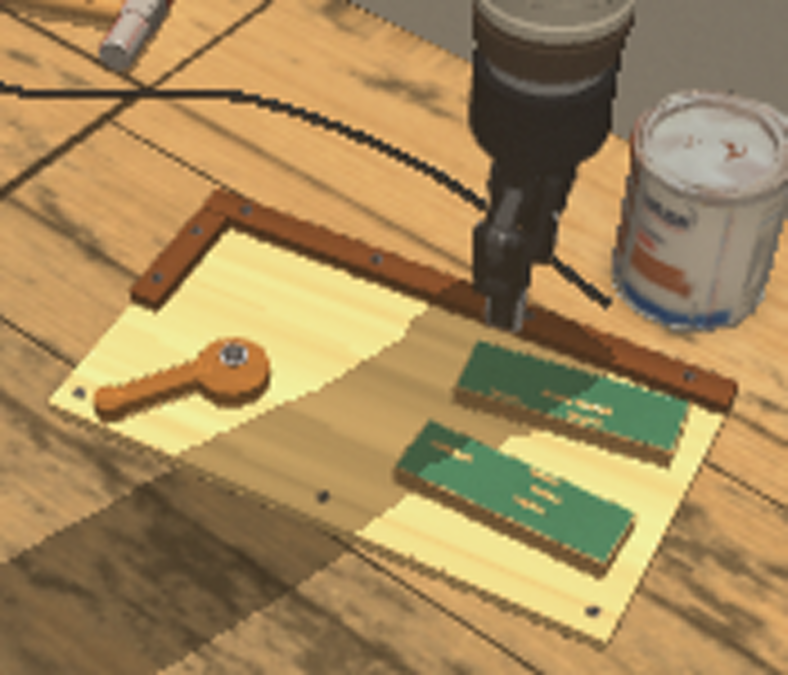

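View pics/top4.png

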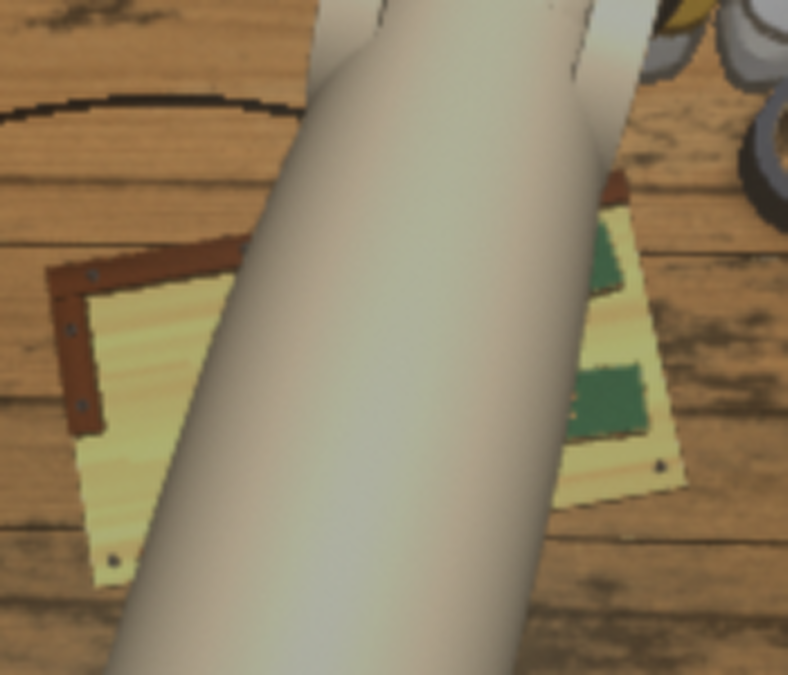

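Request:
play_rows --rows '[[0.39, [-0.1, 0, 3.5], [0, 0, 0]], [0.39, [0, 0, 2.8], [0, 0, 0]], [0.39, [0, 0, 1.3], [0, 0, 0]], [0.39, [0, 0, 0.5], [0, 0, 0]], [0.39, [0, 0, 0], [0, 0, 0]]]'

```text
time: 6.0
ee_pos: [0.645, -0.1642, 0.0365]
tcp_rot: [179.9, -0.4, 16.8]
wrist_force: [0.5, -0.9, -0.5]
opening: 0.0517
```

```bash
python3 - <<'E'
from h import *
st()
c=camera('scene');save(c,'s5.png',(300,120,420,220),6)
E
```

```text
t 6.0 p [ 0.645  -0.1642  0.0365] board [ 33.7 -66.5] rot [179.9  -0.4  16.8] F [ 0.5 -0.9 -0.5] op 0.0517
```

View pics/s5.png

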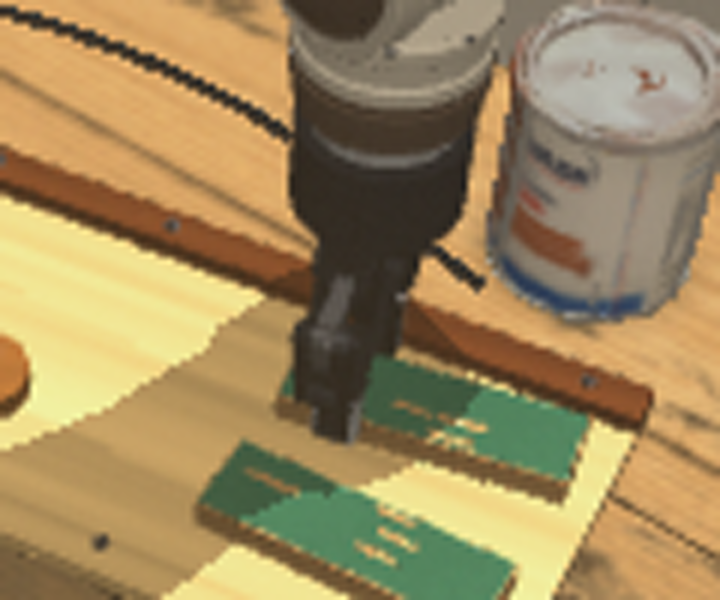

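Request:
play_rows --rows '[[0.39, [0.45, -0.4, 0], [0, 0, 0]], [0.39, [0, 0, 0], [0, 0, 0]], [0.39, [0, 0, 0.5], [0, 0, 0]], [0.39, [0, 0, 0], [0, 0, 0]]]'

```text
time: 6.45
ee_pos: [0.6486, -0.1594, 0.0329]
tcp_rot: [179.8, -0.5, 16.7]
wrist_force: [-1.3, 0.6, 0.3]
opening: 0.052
```

```bash
python3 - <<'E'
from h import *
st()
plan([.648,-.159,.026],17.5,claw=.39)
E
```

```text
t 6.45 p [ 0.6486 -0.1594  0.0329] board [ 38.1 -62.5] rot [179.8  -0.5  16.7] F [-1.3  0.6  0.3] op 0.052
dist cm 0.69 rows 1
[0.39, [-0.05, -0.06, 0.69], [0.23, -0.46, -0.78]]
```

Request:
play_rows --rows '[[0.39, [0, 0, 0.6], [0, 0, -0.8]], [0.39, [0, 0, 0.1], [0, 0, 0]], [1, [0, 0, 0], [0, 0, 0]], [1, [0, 0, 0], [0, 0, 0]], [1, [0, 0, 0], [0, 0, 0]], [1, [0, 0, 0], [0, 0, 0]]]' --newtons 25

```text
time: 7.05
ee_pos: [0.6485, -0.1595, 0.0249]
tcp_rot: [179.8, -0.4, 17.6]
wrist_force: [-0.4, 0.5, 0.8]
opening: 0.0435
```

```bash
python3 - <<'E'
from h import *
st()
E
```

```text
t 7.05 p [ 0.6485 -0.1595  0.0249] board [ 38.  -62.5] rot [179.8  -0.4  17.6] F [-0.4  0.5  0.8] op 0.0435
```

```bash
python3 - <<'E'
from h import *
t=b2w(41,132);print(t)
plan([*t,.045],10.93,claw=1,start=([.6485,-.1595,.045],17.6))
E
```

```text
[0.61452778 0.03207946]
dist cm 19.46 rows 5
[1, [0.51, -3.86, -0.0], [-0.0, -0.0, 1.33]]
[1, [0.42, -3.87, -0.0], [-0.0, -0.0, 1.33]]
[1, [0.33, -3.88, -0.0], [-0.0, -0.0, 1.33]]
[1, [0.24, -3.88, -0.0], [-0.0, -0.0, 1.33]]
[1, [0.15, -3.89, -0.0], [-0.0, -0.0, 1.33]]
```

Request:
play_rows --rows '[[1, [0, 0, -1], [0, 0, 0]], [1, [0, 0, -1], [0, 0, 0]], [1, [0.5, -3.8, 0], [0, 0, 1.3]], [1, [0.4, -3.8, 0], [0, 0, 1.3]], [1, [0.3, -3.8, 0], [0, 0, 1.3]], [1, [0.2, -3.8, 0], [0, 0, 1.4]], [1, [0.2, -3.5, 0], [0, 0, 1.4]], [1, [0, 0, 0], [0, 0, 0]]]'

```text
time: 7.85
ee_pos: [0.6162, 0.0301, 0.0522]
tcp_rot: [179.8, -0.8, 10.4]
wrist_force: [-0.6, -0.1, -0.4]
opening: 0.0434
```

```bash
python3 - <<'E'
from h import *
st()
plan([*b2w(41,132),.026],10.93,claw=1)
c=camera('scene');save(c,'s6.png',(250,100,420,250),4)
E
```

```text
t 7.85 p [0.6162 0.0301 0.0522] board [ 42.3 129.8] rot [179.8  -0.8  10.4] F [-0.6 -0.1 -0.4] op 0.0434
dist cm 2.63 rows 1
[1, [-0.17, -0.23, 2.62], [0.23, -0.79, -0.55]]
```

View pics/s6.png

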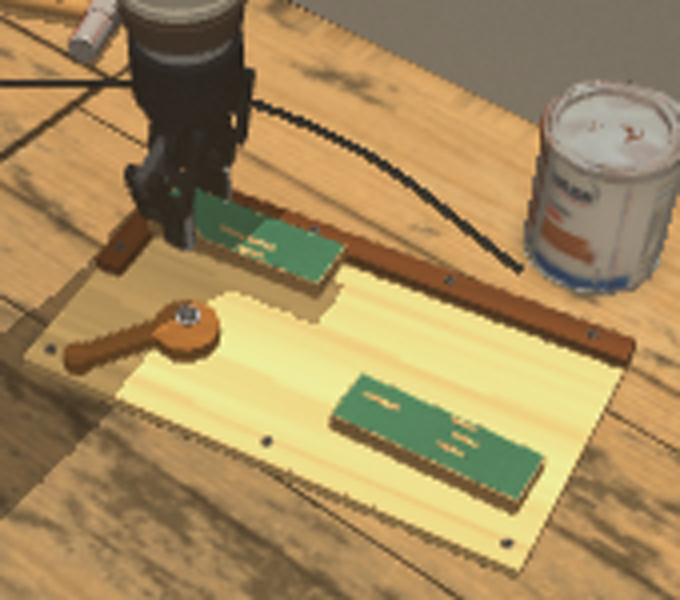

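Request:
play_rows --rows '[[1, [-0.15, -0.2, 0], [0.2, -0.8, -0.5]], [1, [0, 0, 1], [0, 0, 0]], [1, [0, 0, 0.8], [0, 0, 0]], [1, [0, 0, 0.4], [0, 0, 0]], [1, [0, 0, 0], [0, 0, 0]]]'

```text
time: 8.4
ee_pos: [0.6154, 0.0268, 0.029]
tcp_rot: [179.9, 0.0, 10.8]
wrist_force: [-0.3, -0.5, -0.6]
opening: 0.0433
```

```bash
python3 - <<'E'
from h import *
st()
plan([*b2w(41,132),.026],10.93,claw=1)
E
```

```text
t 8.4 p [0.6154 0.0268 0.029 ] board [ 40.9 126.7] rot [179.9   0.   10.8] F [-0.3 -0.5 -0.6] op 0.0433
dist cm 0.61 rows 1
[1, [0.01, -0.54, 0.3], [0.1, 0.04, -0.17]]
```

Request:
play_rows --rows '[[1, [0, 0, 0.3], [0, 0, 0]], [1, [0, -0.5, 0.1], [0, 0, 0]], [1, [0, -0.2, 0], [0, 0, 0]], [1, [0, -0.2, 0], [0, 0, 0]], [1, [0, -0.2, 0], [0, 0, 0]]]'

```text
time: 8.9
ee_pos: [0.6137, 0.0374, 0.0252]
tcp_rot: [179.9, -0.0, 10.7]
wrist_force: [-0.3, -0.6, -0.7]
opening: 0.0437
```

```bash
python3 - <<'E'
from h import *
st()
E
```

```text
t 8.9 p [0.6137 0.0374 0.0252] board [ 41.2 137.4] rot [179.9  -0.   10.7] F [-0.3 -0.6 -0.7] op 0.0437
```

Request:
play_rows --rows '[[1, [0, -0.15, 0], [0, 0, 0]], [1, [0, -0.15, 0], [0, 0, 0]], [1, [0, -0.15, 0], [0, 0, 0]]]'

```text
time: 9.2
ee_pos: [0.6134, 0.0392, 0.0255]
tcp_rot: [179.4, -0.0, 10.6]
wrist_force: [0.4, -9.6, -0.5]
opening: 0.0438
```

```bash
python3 - <<'E'
from h import *
st()
E
```

```text
t 9.2 p [0.6134 0.0392 0.0255] board [ 41.2 139.2] rot [179.4  -0.   10.6] F [ 0.4 -9.6 -0.5] op 0.0438
```

Request:
play_rows --rows '[[0.39, [0, 0, 0], [0, 0, 0]], [0.39, [0, 0, 0], [0, 0, 0]], [0.39, [0, 0, -2], [0, 0, 0]], [0.39, [0, 0, -4], [0, 0, 0]], [0.39, [0, 0, 0], [0, 0, 0]]]'

```text
time: 9.7
ee_pos: [0.6123, 0.0407, 0.0864]
tcp_rot: [179.5, 0.1, 10.6]
wrist_force: [0.3, 0.1, 1.1]
opening: 0.0522
```

```bash
python3 - <<'E'
from h import *
st();print(np.round(get_obs()['q'],1))
c=camera('scene');save(c,'s7.png',(250,100,420,250),4)
plan([*b2w(-5,98),.08],101,claw=.1)
E
```

```text
t 9.7 p [0.6123 0.0407 0.0864] board [ 40.5 140.9] rot [1.795e+02 1.000e-01 1.060e+01] F [0.3 0.1 1.1] op 0.0522
[ 4.  13.5  2.5 79.  -0.5 83.4]
dist cm 6.19 rows 11
[0.1, [-0.4, 0.39, 0.04], [0.01, 0.05, -8.21]]
[0.1, [-0.45, 0.33, 0.04], [0.01, 0.05, -8.21]]
[0.1, [-0.5, 0.26, 0.04], [0.01, 0.05, -8.21]]
[0.1, [-0.53, 0.19, 0.03], [0.01, 0.05, -8.21]]
[0.1, [-0.55, 0.11, 0.03], [0.01, 0.05, -8.21]]
[0.1, [-0.56, 0.03, 0.03], [0.01, 0.05, -8.21]]
[0.1, [-0.56, -0.05, 0.03], [0.01, 0.05, -8.21]]
[0.1, [-0.55, -0.13, 0.03], [0.01, 0.05, -8.21]]
[0.1, [-0.52, -0.2, 0.03], [0.01, 0.05, -8.21]]
[0.1, [-0.49, -0.28, 0.03], [0.01, 0.05, -8.21]]
[0.1, [-0.44, -0.34, 0.03], [0.01, 0.05, -8.21]]
```

View pics/s7.png

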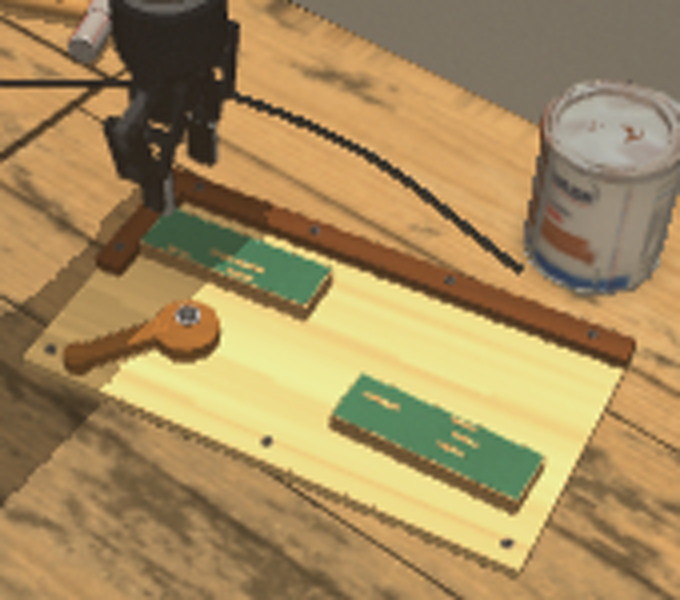

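Request:
play_rows --rows '[[0.18, [-0.4, 0.4, 0], [0, 0, -8.3]], [0.18, [-0.5, 0.3, 0], [0, 0, -8.3]], [0.18, [-0.5, 0.3, 0], [0, 0, -8.3]], [0.18, [-0.5, 0.2, 0], [0, 0, -8.3]], [0.18, [-0.6, 0.1, 0], [0, 0, -8.3]], [0.18, [-0.6, 0, 0], [0, 0, -8.3]], [0.18, [-0.6, 0, 0], [0, 0, -8.3]], [0.18, [-0.6, -0.1, 0], [0, 0, -8.3]], [0.18, [-0.5, -0.2, 0], [0, 0, -8.3]], [0.18, [-0.5, -0.3, 0], [0, 0, -8.3]], [0.18, [-0.5, -0.3, 0], [0, 0, -8]], [0.18, [0, 0, 0], [0, 0, 0]]]'

```text
time: 10.95
ee_pos: [0.5714, -0.012, 0.0736]
tcp_rot: [-179.0, 0.0, 104.9]
wrist_force: [0.6, 0.4, 0.4]
opening: 0.0699
```

```bash
python3 - <<'E'
from h import *
st()
plan([*b2w(-6,98),.04],101,claw=.18)
E
```

```text
t 10.95 p [ 0.5714 -0.012   0.0736] board [-9.7 96.9] rot [-179.     0.   104.9] F [0.6 0.4 0.4] op 0.0699
dist cm 3.38 rows 1
[0.18, [0.09, 0.43, 3.35], [-0.95, 0.05, 3.93]]
```

Request:
play_rows --rows '[[0.18, [0.1, 0.4, 0], [-0.9, 0, 3.9]], [0.18, [0, 0, 1.7], [0, 0, 0]], [0.18, [0, 0, 1.3], [0, 0, 0]], [0.18, [0, 0, 0.5], [0, 0, 0]], [0.18, [0, 0, 0.3], [0, 0, 0]], [0.18, [0, 0, 0], [0, 0, 0]]]'

```text
time: 11.55
ee_pos: [0.5744, -0.0085, 0.0316]
tcp_rot: [-179.8, -0.0, 99.9]
wrist_force: [-0.3, 0.5, -0.4]
opening: 0.07
```

```bash
python3 - <<'E'
from h import *
st()
c=camera('scene');save(c,'s8.png',(250,120,350,220),6)
plan([*b2w(-6,98),.022],101,claw=.18)
E
```

```text
t 11.55 p [ 0.5744 -0.0085  0.0316] board [-6.1 99.7] rot [-179.8   -0.    99.9] F [-0.3  0.5 -0.4] op 0.07
dist cm 1.01 rows 1
[0.18, [-0.17, -0.0, 1.0], [-0.13, -0.04, -1.09]]
```

View pics/s8.png

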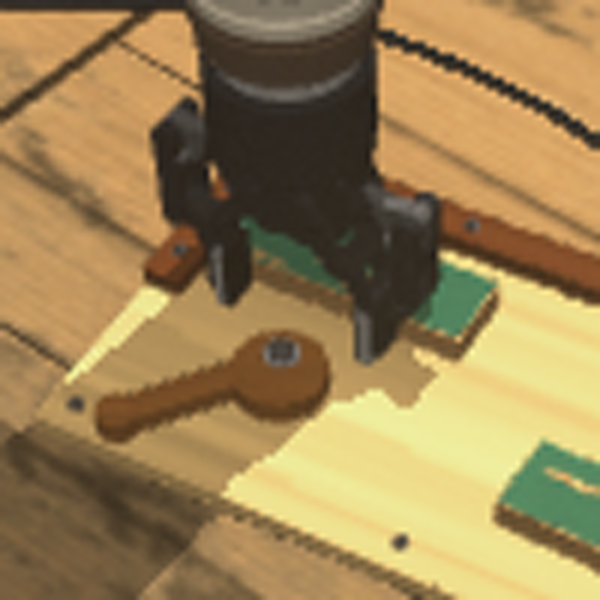

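Request:
play_rows --rows '[[0.18, [-0.2, 0, 0.4], [0, 0, -1]], [0.18, [0, 0, 0.3], [0, 0, 0]], [0.18, [0, 0, 0], [0, 0, 0]]]'

```text
time: 11.9
ee_pos: [0.5757, -0.0107, 0.0256]
tcp_rot: [-180.0, -0.0, 101.0]
wrist_force: [-0.2, -0.5, 0.1]
opening: 0.07
```

```bash
python3 - <<'E'
from h import *
st()
E
```

```text
t 11.9 p [ 0.5757 -0.0107  0.0256] board [-5.2 97.3] rot [-180.   -0.  101.] F [-0.2 -0.5  0.1] op 0.07
```

Request:
play_rows --rows '[[0.18, [0, 0.6, 0.1], [0, 0, 0]], [0.18, [0, 0.6, 0], [0, 0, 0]], [0.18, [0, 0.6, 0], [0, 0, 0]], [0.18, [0, 0.5, 0], [0, 0, 0]], [0.18, [0, 0.3, 0], [0, 0, 0]]]'

```text
time: 12.4
ee_pos: [0.6039, -0.0054, 0.0251]
tcp_rot: [180.0, -0.0, 101.0]
wrist_force: [-0.2, 0.4, -0.3]
opening: 0.0699
```

```bash
python3 - <<'E'
from h import *
st()
E
```

```text
t 12.4 p [ 0.6039 -0.0054  0.0251] board [23.4 97.2] rot [180.  -0. 101.] F [-0.2  0.4 -0.3] op 0.0699
```

Request:
play_rows --rows '[[0.18, [0, 0.3, 0], [0, 0, 0]], [0.18, [0, 0.2, 0], [0, 0, 0]], [0.18, [0, 0.15, 0], [0, 0, 0]]]'

```text
time: 12.7
ee_pos: [0.6095, -0.0043, 0.0248]
tcp_rot: [-179.8, -0.0, 101.0]
wrist_force: [-14.5, -3.1, 7.9]
opening: 0.07
```

```bash
python3 - <<'E'
from h import *
st()
c=camera('scene');save(c,'s9.png',(250,120,350,220),6)
E
```

```text
t 12.7 p [ 0.6095 -0.0043  0.0248] board [29.1 97.3] rot [-179.8   -0.   101. ] F [-14.5  -3.1   7.9] op 0.07
```

View pics/s9.png

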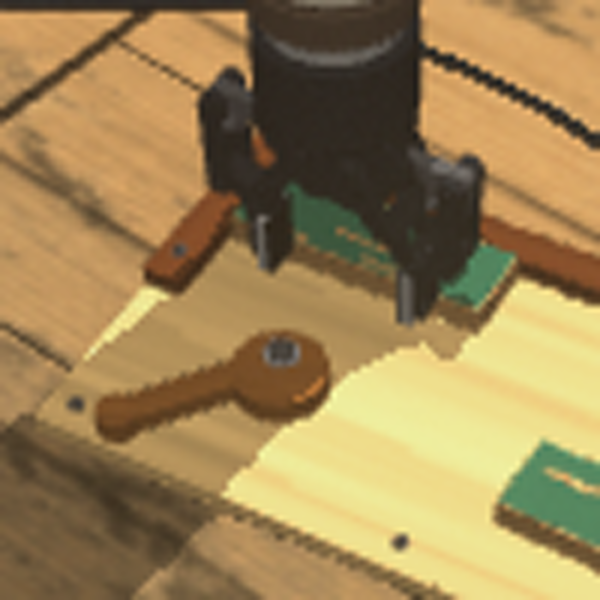

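Request:
play_rows --rows '[[0, [0, -0.3, 0], [0, 0, 0]], [0.18, [0, -0.3, -1], [0, 0, 0]], [0.18, [0, 0, -4], [0, 0, 4]], [0.39, [0, 0, -3], [0, 0, 8]]]'

```text
time: 13.15
ee_pos: [0.6005, -0.0055, 0.1033]
tcp_rot: [-179.3, 0.0, 88.7]
wrist_force: [0.9, -0.1, 0.2]
opening: 0.0569
```

```bash
python3 - <<'E'
from h import *
st()
c=camera('scene');CR['scene']=(250,100)
save(c,'s10.png',(250,100,420,250),4.5)
d={'scene':c}
c2=camera('top');save(c2,'t10.png',(245,100,420,250),4.5)
E
```

```text
t 13.15 p [ 0.6005 -0.0055  0.1033] board [20.1 97.7] rot [-179.3    0.    88.7] F [ 0.9 -0.1  0.2] op 0.0569
```

View pics/s10.png

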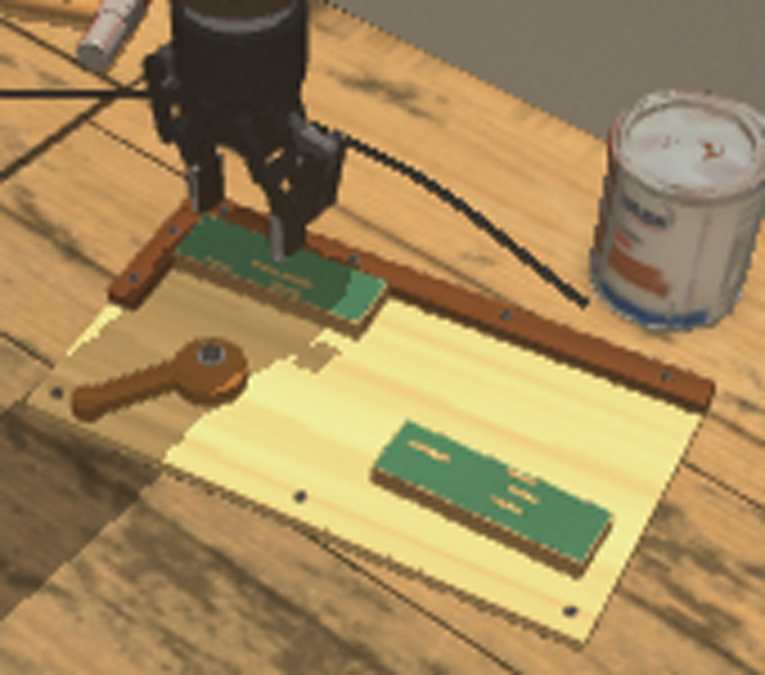

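View pics/t10.png

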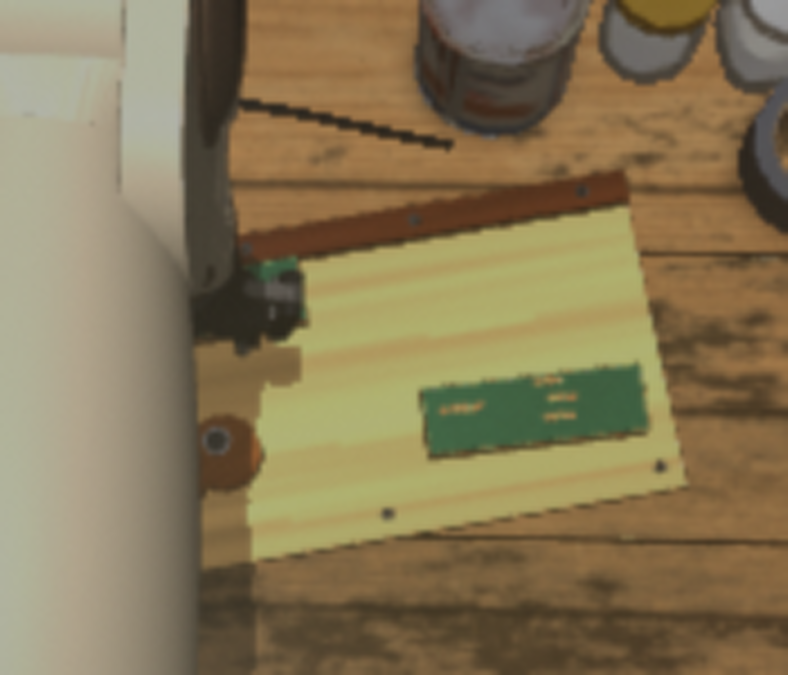

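```bash
python3 - <<'E'
from h import *
CR['scene']=(250,100);CR['top']=(245,100)
import pickle
cs=pickle.load(open('cs.pkl','rb'))
S={'nl':(-.022,.07,.028),'nr':(-.022,-.07,.028),'fl':(.022,.07,.028),'fr':(.022,-.07,.028)}
def ms(p,k):
    b=S[k];c,s=np.cos(p[2]),np.sin(p[2]);return [p[0]+c*b[0]-s*b[1],p[1]+s*b[0]+c*b[1],b[2]]
obs=[('top','fl',(420,389)),('top','fr',(640,364)),('top','nr',(648,431)),('top','nl',(428,454)),('scene','fl',(406,421)),('scene','fr',(611,514)),('scene','nr',(583,565)),('scene','nl',(374,468))]
p,r=fit(cs,obs,ms,[.57,-.2,.14]);print(p,np.degrees(p[2]),r.tolist(),w2b(*p[:2]))
g=ms([*p[:2],p[2]],'nl')
a=p[2];t=np.array([p[0]+np.sin(a)*.055,p[1]-np.cos(a)*.055]);print('grip',t,w2b(*t))
plan([*t,.08],np.degrees(a),claw=.3)
E
```

```text
[ 0.57760274 -0.21279656  0.13571597] 7.775952079085464 [[-0.3, -0.1], [-0.1, -0.2], [0.4, 0.0], [-0.1, 0.6], [0.2, -0.5], [1.0, 0.0], [-0.1, 0.3], [-0.8, -0.3]] [ -41.7 -101.4]
grip [ 0.58504422 -0.26729082] [ -44.7 -156.3]
dist cm 26.37 rows 10
[0.3, [-2.62, -0.11, 0.27], [-0.02, 0.03, 8.09]]
[0.3, [-2.61, 0.26, 0.26], [-0.02, 0.03, 8.09]]
[0.3, [-2.55, 0.62, 0.26], [-0.02, 0.03, 8.09]]
[0.3, [-2.44, 0.97, 0.26], [-0.02, 0.03, 8.09]]
[0.3, [-2.27, 1.31, 0.26], [-0.02, 0.03, 8.09]]
[0.3, [-2.07, 1.61, 0.26], [-0.02, 0.03, 8.09]]
[0.3, [-1.82, 1.89, 0.26], [-0.02, 0.03, 8.09]]
[0.3, [-1.54, 2.13, 0.26], [-0.02, 0.03, 8.09]]
[0.3, [-1.22, 2.32, 0.26], [-0.02, 0.03, 8.09]]
[0.3, [-0.88, 2.47, 0.26], [-0.02, 0.03, 8.09]]
```

Request:
play_rows --rows '[[0.3, [-2.6, -0.1, 0.2], [0, 0, 8.1]], [0.3, [-2.6, 0.3, 0.2], [0, 0, 8.1]], [0.3, [-2.6, 0.6, 0.2], [0, 0, 8.1]], [0.3, [-2.4, 1, 0.2], [0, 0, 8.1]], [0.3, [-2.3, 1.3, 0.2], [0, 0, 8.1]], [0.3, [-2.1, 1.6, 0.2], [0, 0, 8.1]], [0.3, [-1.8, 1.9, 0.2], [0, 0, 8.1]], [0.3, [-1.5, 2.1, 0.2], [0, 0, 8.1]], [0.3, [-1.2, 2.3, 0.2], [0, 0, 8.1]], [0.3, [-0.9, 2.4, 0.2], [0, 0, 8.1]], [0.3, [0, 0, 0], [0, 0, 0]]]'

```text
time: 14.35
ee_pos: [0.5807, -0.2749, 0.0895]
tcp_rot: [179.9, -0.2, 5.2]
wrist_force: [0.5, 0.8, 0.2]
opening: 0.06
```

```bash
python3 - <<'E'
from h import *
st()
plan([.585,-.2673,.05],7.8,claw=.3)
E
```

```text
t 14.35 p [ 0.5807 -0.2749  0.0895] board [ -50.4 -163. ] rot [179.9  -0.2   5.2] F [0.5 0.8 0.2] op 0.06
dist cm 4.04 rows 1
[0.3, [0.48, -0.72, 3.95], [0.07, -0.16, -2.59]]
```

Request:
play_rows --rows '[[0.3, [0.5, -0.7, 0.5], [0, 0, -2.6]], [0.3, [0, 0, 2], [0, 0, 0]], [0.3, [0, 0, 1.5], [0, 0, 0]], [0.3, [0, 0, 0], [0, 0, 0]]]'

```text
time: 14.75
ee_pos: [0.5854, -0.2669, 0.049]
tcp_rot: [179.9, -0.3, 8.4]
wrist_force: [-0.5, 0.6, -0.3]
opening: 0.06
```

```bash
python3 - <<'E'
from h import *
st()
plan([.585,-.2673,.026],7.8,claw=.3)
E
```

```text
t 14.75 p [ 0.5854 -0.2669  0.049 ] board [ -44.3 -156. ] rot [179.9  -0.3   8.4] F [-0.5  0.6 -0.3] op 0.06
dist cm 2.3 rows 1
[0.3, [-0.05, 0.03, 2.3], [0.08, -0.26, 0.57]]
```

Request:
play_rows --rows '[[0.3, [0, 0, 1.2], [0, 0, 0.5]], [0.3, [0, 0, 0.7], [0, 0, 0]], [0.3, [0, 0, 0.3], [0, 0, 0]], [1, [0, 0, 0], [0, 0, 0]], [1, [0, 0, 0], [0, 0, 0]], [1, [0, 0, 0], [0, 0, 0]], [1, [0, 0, 0], [0, 0, 0]]]' --newtons 30

```text
time: 15.45
ee_pos: [0.5863, -0.2665, 0.0274]
tcp_rot: [179.9, -0.4, 8.0]
wrist_force: [-0.2, -0.7, -1.1]
opening: 0.0428
```

```bash
python3 - <<'E'
from h import *
st()
# slide to board (0,-80) first then align (16, -30)
o=get_obs()
plan([*b2w(14,-50),o['ee_pos'][2]],10.93,claw=1,step=3)
E
```

```text
t 15.45 p [ 0.5863 -0.2665  0.0274] board [ -43.3 -155.8] rot [179.9  -0.4   8. ] F [-0.2 -0.7 -1.1] op 0.0428
dist cm 12.03 rows 5
[1, [1.04, -2.17, 0.0], [0.03, -0.07, -0.59]]
[1, [1.06, -2.16, 0.0], [0.03, -0.07, -0.59]]
[1, [1.08, -2.15, 0.0], [0.03, -0.07, -0.59]]
[1, [1.1, -2.14, 0.0], [0.03, -0.07, -0.59]]
[1, [1.12, -2.13, 0.0], [0.03, -0.07, -0.59]]
```

Request:
play_rows --rows '[[1, [1.0, -1.8, 0], [0, 0, -0.6]], [1, [1.0, -1.8, 0], [0, 0, -0.6]], [1, [1.0, -1.8, 0], [0, 0, -0.6]], [1, [1.0, -1.8, 0], [0, 0, -0.6]], [1, [1.0, -1.7, 0], [0, 0, -0.5]], [1, [0, 0, 0], [0, 0, 0]]]'

```text
time: 16.05
ee_pos: [0.6237, -0.1655, 0.0283]
tcp_rot: [179.8, -0.4, 11.0]
wrist_force: [-1.5, -0.8, -0.6]
opening: 0.0431
```

```bash
python3 - <<'E'
from h import *
st()
plan([*b2w(15.5,-65),.027],10.93,claw=1,step=3)
c=camera('scene');save(c,'s11.png',(250,100,420,250),4.5)
E
```

```text
t 16.05 p [ 0.6237 -0.1655  0.0283] board [ 12.5 -63.8] rot [179.8  -0.4  11. ] F [-1.5 -0.8 -0.6] op 0.0431
dist cm 0.35 rows 1
[1, [0.29, 0.12, 0.14], [0.21, -0.44, 0.09]]
```

View pics/s11.png

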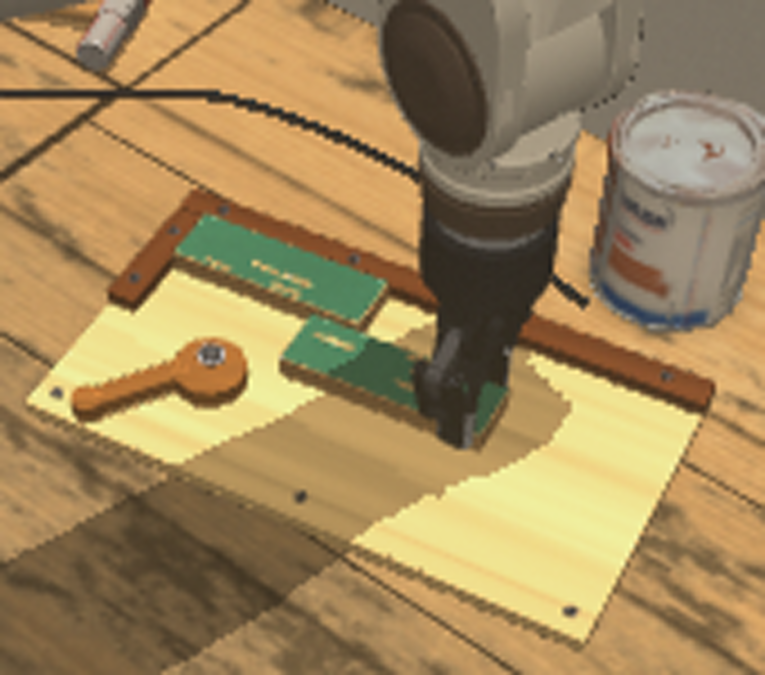

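Request:
play_rows --rows '[[1, [0.3, 0, 0.05], [0, -0.4, 0]], [1, [0.02, -1, 0], [0, 0, 0]], [1, [0, -1, 0], [0, 0, 0]], [1, [0, -1, 0], [0, 0, 0]], [1, [0, 0, 0], [0, 0, 0]]]'

```text
time: 16.6
ee_pos: [0.6199, -0.1354, 0.0276]
tcp_rot: [179.8, 0.0, 10.9]
wrist_force: [0.6, -0.3, -0.1]
opening: 0.043
```

```bash
python3 - <<'E'
from h import *
st()
plan([*b2w(15.5,12),.027],10.93,claw=1,step=1.2)
c=camera('scene');save(c,'s12.png',(250,120,350,220),6)
E
```

```text
t 16.6 p [ 0.6199 -0.1354  0.0276] board [ 14.6 -33.5] rot [179.8   0.   10.9] F [ 0.6 -0.3 -0.1] op 0.043
dist cm 4.55 rows 4
[1, [0.02, -1.14, 0.01], [0.06, 0.01, -0.02]]
[1, [0.02, -1.14, 0.01], [0.06, 0.01, -0.02]]
[1, [0.02, -1.14, 0.01], [0.06, 0.01, -0.02]]
[1, [0.02, -1.14, 0.01], [0.06, 0.01, -0.02]]
```

View pics/s12.png

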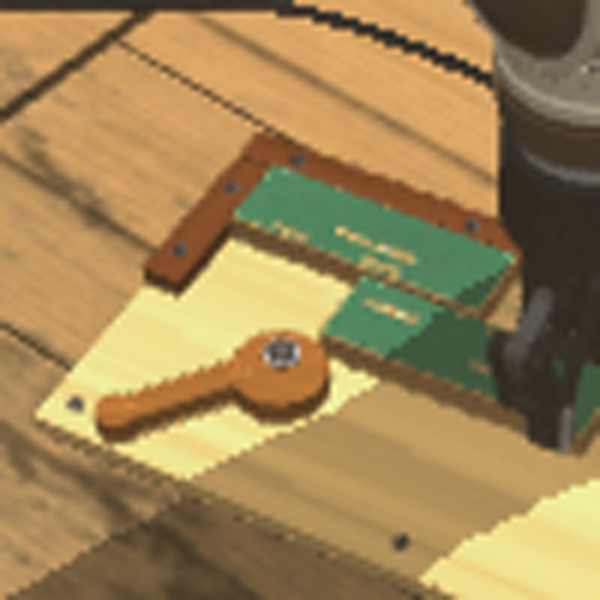

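Request:
play_rows --rows '[[1, [0.15, 0, 0], [0, 0, 0]], [1, [0.1, -0.5, 0], [0, 0, 0]], [1, [0, -0.5, 0], [0, 0, 0]], [1, [0, 0, 0], [0, 0, 0]]]'

```text
time: 17.05
ee_pos: [0.6207, -0.1254, 0.0278]
tcp_rot: [179.7, 0.0, 10.8]
wrist_force: [0.4, -0.9, -0.7]
opening: 0.0433
```

```bash
python3 - <<'E'
from h import *
st()
c=camera('scene');save(c,'s13.png',(250,120,350,220),6)
E
```

```text
t 17.05 p [ 0.6207 -0.1254  0.0278] board [ 17.2 -23.8] rot [179.7   0.   10.8] F [ 0.4 -0.9 -0.7] op 0.0433
```

View pics/s13.png

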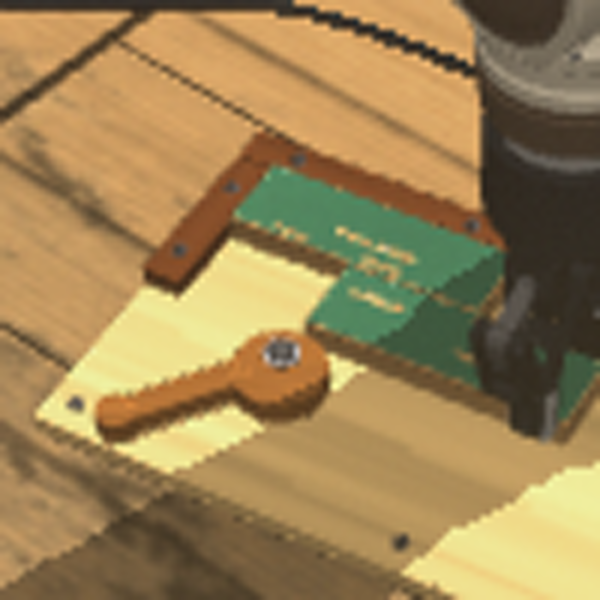

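Tight against strip 1 now and clear of the cam. I'll slide it left.

Request:
play_rows --rows '[[1, [0, -0.9, 0], [0, 0, 0]], [1, [0, -0.9, 0], [0, 0, 0]], [1, [0, -0.8, 0], [0, 0, 0]], [1, [0, -0.4, 0], [0, 0, 0]], [1, [0, 0, 0], [0, 0, 0]]]'

```text
time: 17.6
ee_pos: [0.6145, -0.0933, 0.0276]
tcp_rot: [179.7, 0.0, 10.8]
wrist_force: [-0.1, 0.2, -0.4]
opening: 0.0429
```

```bash
python3 - <<'E'
from h import *
st()
c=camera('scene');save(c,'s14.png',(250,120,350,220),6)
E
```

```text
t 17.6 p [ 0.6145 -0.0933  0.0276] board [17.2  8.9] rot [179.7   0.   10.8] F [-0.1  0.2 -0.4] op 0.0429
```

View pics/s14.png

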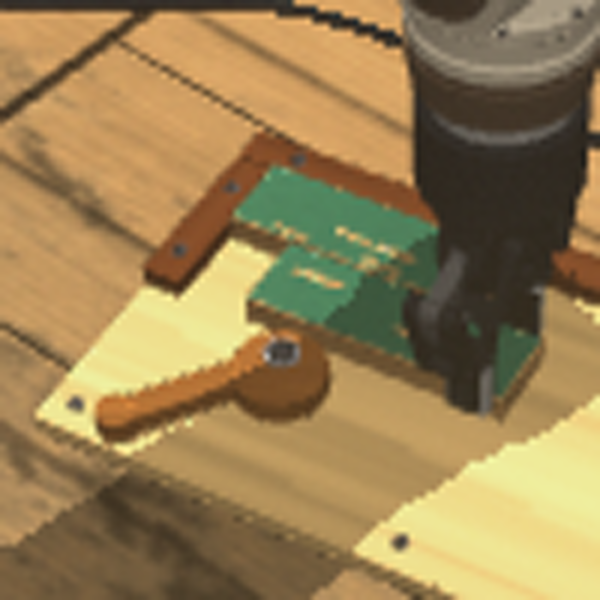

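Request:
play_rows --rows '[[0.3, [0, 0, 0], [0, 0, 0]], [0.3, [0, 0, 0], [0, 0, 0]], [0.3, [0, 0, -1.5], [0, 0, 0]], [0.3, [0, 0, -3], [0, 0, 0]], [1, [0, 2.2, 0], [0, 0, 0]], [1, [0, 2.2, 0], [0, 0, 0]], [1, [0, 0, 0], [0, 0, 0]]]'

```text
time: 18.35
ee_pos: [0.624, -0.1386, 0.0801]
tcp_rot: [179.6, -0.2, 10.8]
wrist_force: [-1.0, 0.5, 0.4]
opening: 0.0165
```

```bash
python3 - <<'E'
from h import *
st()
plan([*b2w(17,-32),.05],10.93,claw=1)
E
```

```text
t 18.35 p [ 0.624  -0.1386  0.0801] board [ 17.9 -37.4] rot [179.6  -0.2  10.8] F [-1.   0.5  0.4] op 0.0165
dist cm 3.06 rows 1
[1, [-0.1, -0.56, 3.01], [0.38, -0.18, -0.12]]
```

Request:
play_rows --rows '[[1, [-0.1, 0, 2], [0.4, 0, 0]], [1, [0, 0, 1.8], [0, 0, 0]], [1, [0, 0, 1], [0, 0, 0]], [1, [0, 0, 0.4], [0, 0, 0]], [1, [0, 0, 0], [0, 0, 0]]]'

```text
time: 18.85
ee_pos: [0.6246, -0.1391, 0.0315]
tcp_rot: [180.0, -0.4, 10.7]
wrist_force: [1.0, 0.4, -0.0]
opening: -0.0004
```

```bash
python3 - <<'E'
from h import *
st()
E
```

```text
t 18.85 p [ 0.6246 -0.1391  0.0315] board [ 18.4 -38. ] rot [180.   -0.4  10.7] F [ 1.   0.4 -0. ] op -0.0004
```

Request:
play_rows --rows '[[1, [-0.1, 0, 0.5], [0, 0, 0]], [1, [0, -1, 0], [0, 0, 0]], [1, [0, -1, 0], [0, 0, 0]], [1, [0, -0.8, 0], [0, 0, 0]], [1, [0, -0.8, 0], [0, 0, 0]], [1, [0, -0.6, 0], [0, 0, 0]], [1, [0, 0, 0], [0, 0, 0]]]'

```text
time: 19.55
ee_pos: [0.616, -0.0932, 0.0289]
tcp_rot: [179.9, -0.6, 10.8]
wrist_force: [0.1, 0.1, -0.1]
opening: 0.0007
```

```bash
python3 - <<'E'
from h import *
st()
c=camera('scene');save(c,'s15.png',(250,120,350,220),6)
E
```

```text
t 19.55 p [ 0.616  -0.0932  0.0289] board [18.7  8.7] rot [179.9  -0.6  10.8] F [ 0.1  0.1 -0.1] op 0.0007
```

View pics/s15.png

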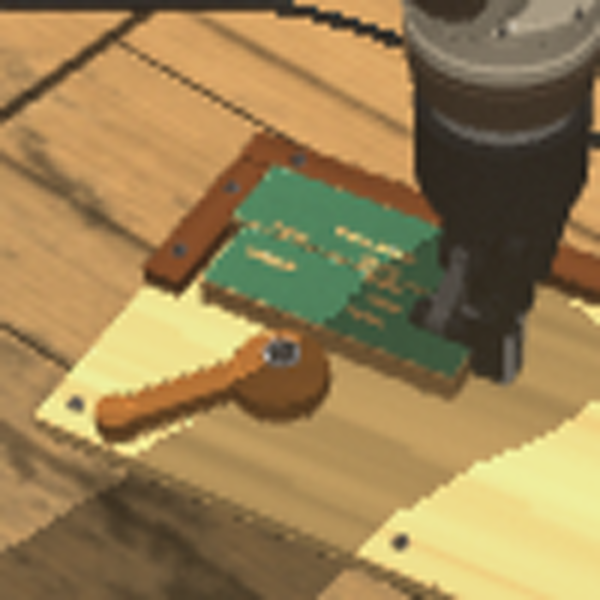

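Request:
play_rows --rows '[[1, [-0.1, -0.4, 0.2], [0, -0.5, 0]], [1, [0, -0.2, 0], [0, 0, 0]], [1, [0, -0.2, 0], [0, 0, 0]], [1, [0, -0.15, 0], [0, 0, 0]]]'

```text
time: 20.0
ee_pos: [0.6134, -0.0846, 0.0267]
tcp_rot: [179.9, -0.1, 10.7]
wrist_force: [0.1, -0.1, 0.5]
opening: 0.0002
```

```bash
python3 - <<'E'
from h import *
st()
E
```

```text
t 20.0 p [ 0.6134 -0.0846  0.0267] board [17.8 17.6] rot [ 1.799e+02 -1.000e-01  1.070e+01] F [ 0.1 -0.1  0.5] op 0.0002
```

Request:
play_rows --rows '[[1, [0, -0.15, 0], [0, 0, 0]], [1, [0, -0.15, 0], [0, 0, 0]], [1, [0, -0.15, 0], [0, 0, 0]]]'

```text
time: 20.3
ee_pos: [0.614, -0.0838, 0.0275]
tcp_rot: [179.4, -0.2, 10.6]
wrist_force: [1.4, -8.1, 0.7]
opening: 0.0001
```

```bash
python3 - <<'E'
from h import *
st()
E
```

```text
t 20.3 p [ 0.614  -0.0838  0.0275] board [18.5 18.3] rot [179.4  -0.2  10.6] F [ 1.4 -8.1  0.7] op 0.0001
```

Request:
play_rows --rows '[[1, [0, 0.7, 0], [0.3, 0, 0]], [1, [2.1, 0.2, 0], [0, 0, 0]], [1, [0, -0.4, 0], [0, 0, 0]], [1, [0, -0.2, 0], [0, 0, 0]], [1, [0, -0.2, 0], [0, 0, 0]], [1, [0, -0.15, 0], [0, 0, 0]]]'

```text
time: 20.9
ee_pos: [0.6338, -0.0803, 0.0273]
tcp_rot: [179.8, -0.1, 10.5]
wrist_force: [-0.1, 0.0, 0.3]
opening: -0.0
```

```bash
python3 - <<'E'
from h import *
st()
E
```

```text
t 20.9 p [ 0.6338 -0.0803  0.0273] board [38.6 18. ] rot [ 1.798e+02 -1.000e-01  1.050e+01] F [-0.1  0.   0.3] op -0.0
```

Request:
play_rows --rows '[[1, [0, -0.15, 0], [0, 0, 0]], [1, [0, -0.15, 0], [0, 0, 0]]]'

```text
time: 21.1
ee_pos: [0.6336, -0.0799, 0.0279]
tcp_rot: [179.5, -0.2, 10.4]
wrist_force: [2.6, -9.2, -1.0]
opening: -0.0
```

```bash
python3 - <<'E'
from h import *
st()
E
```

```text
t 21.1 p [ 0.6336 -0.0799  0.0279] board [38.5 18.4] rot [179.5  -0.2  10.4] F [ 2.6 -9.2 -1. ] op -0.0
```

Request:
play_rows --rows '[[1, [0, 1, 0], [0.3, 0, 0]], [1, [0, 0, -3], [0, 0, 0]], [1, [0, 0, -4], [0, 0, 0]], [1, [0, 0, 0], [0, 0, 0]]]'

```text
time: 21.5
ee_pos: [0.6335, -0.091, 0.0992]
tcp_rot: [179.9, -0.0, 10.4]
wrist_force: [0.6, 0.1, 0.3]
opening: 0.0001
```

```bash
cat >> h.py <<'E'
def lev(phib,rho,off):
    a=np.radians(phib);u=np.array([np.cos(a),np.sin(a)]);t=np.array([-np.sin(a),np.cos(a)])
    b=np.array([-28,98])+rho*u-off*t;return b2w(*b),(phib+BY+180+180)%360-180
E
python3 - <<'E'
from h import *
st()
t,y=lev(143.8,58,36);print(t,y,w2b(*t))
plan([*t,.085],y,claw=1)
c=camera('scene');save(c,'s16.png',(250,120,350,220),6)
E
```

```text
t 21.5 p [ 0.6335 -0.091   0.0992] board [36.3  7.5] rot [179.9  -0.   10.4] F [0.6 0.1 0.3] op 0.0001
[0.51614427 0.04292749] -25.269999999999982 [-53.5 161.3]
dist cm 17.87 rows 5
[1, [-1.82, -3.06, 0.28], [0.01, -0.01, 7.14]]
[1, [-2.19, -2.81, 0.28], [0.01, -0.01, 7.14]]
[1, [-2.52, -2.52, 0.28], [0.01, -0.01, 7.14]]
[1, [-2.82, -2.18, 0.28], [0.01, -0.01, 7.14]]
[1, [-3.07, -1.82, 0.28], [0.01, -0.01, 7.14]]
```

View pics/s16.png

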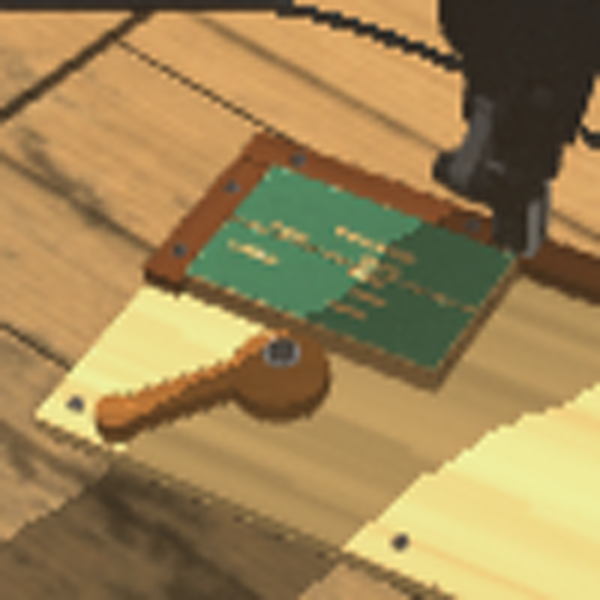

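Request:
play_rows --rows '[[1, [-1.8, -3.1, 0], [0, 0, 7]], [1, [-2.2, -2.8, 0], [0, 0, 7]], [1, [-2.5, -2.5, 0.2], [0, 0, 7]], [1, [-2.8, -2.2, 0.3], [0, 0, 7]], [1, [-3.1, -1.8, 0.3], [0, 0, 7]], [1, [0, 0, 0], [0, 0, 0]]]'

```text
time: 22.15
ee_pos: [0.5086, 0.0457, 0.0812]
tcp_rot: [179.8, 0.6, -26.2]
wrist_force: [0.9, 0.2, 0.4]
opening: -0.0
```

```bash
python3 - <<'E'
from h import *
st()
t,y=lev(143.8,58,36)
plan([*t,.06],y,claw=1)
E
```

```text
t 22.15 p [0.5086 0.0457 0.0812] board [-60.4 165.5] rot [179.8   0.6 -26.2] F [0.9 0.2 0.4] op -0.0
dist cm 2.27 rows 1
[1, [0.82, -0.09, 2.11], [0.17, 0.63, -0.94]]
```

Request:
play_rows --rows '[[1, [0.8, 0, 0.5], [0, 0.6, -0.9]], [1, [0, 0, 2], [0, 0, 0]], [1, [0, 0, 1.5], [0, 0, 0]], [1, [0, 0, 0.7], [0, 0, 0]], [1, [0, 0, 0], [0, 0, 0]]]'

```text
time: 22.65
ee_pos: [0.5179, 0.0392, 0.0293]
tcp_rot: [179.8, -0.0, -24.8]
wrist_force: [0.0, 0.0, 0.6]
opening: -0.0001
```

```bash
python3 - <<'E'
from h import *
st()
t,y=lev(143.8,58,20)
plan([*t,.027],y,claw=1)
c=camera('scene');save(c,'s17.png',(250,120,350,220),6)
E
```

```text
t 22.65 p [0.5179 0.0392 0.0293] board [-52.5 157.3] rot [179.8  -0.  -24.8] F [0.  0.  0.6] op -0.0001
dist cm 1.39 rows 1
[1, [-0.33, 1.33, 0.24], [0.2, -0.03, 0.5]]
```

View pics/s17.png

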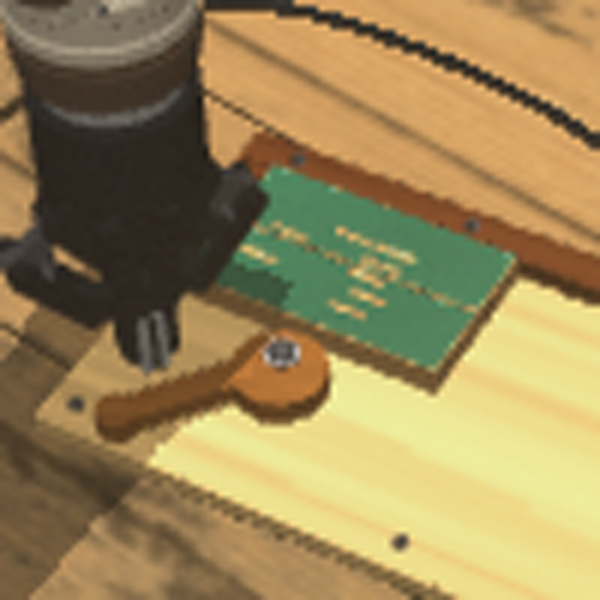

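Request:
play_rows --rows '[[1, [-0.3, 1.0, 0.2], [0, 0, 0.5]], [1, [-0.05, 0.35, 0], [0, 0, 0]], [1, [-0.18, 0.62, 0], [0, 0, -6]], [1, [-0.18, 0.62, 0], [0, 0, -6]], [1, [-0.18, 0.62, 0], [0, 0, -6]], [1, [0, 0, 0], [0, 0, 0]]]'

```text
time: 23.3
ee_pos: [0.4986, 0.011, 0.0305]
tcp_rot: [-180.0, -0.2, -6.6]
wrist_force: [0.6, -0.2, 0.5]
opening: -0.0001
```

```bash
cat >> h.py <<'E'
def levest(half=19):
    o=get_obs();b=w2b(*o['ee_pos'][:2])-np.array([-28,98]);r=np.hypot(*b);off=half
    # finger centre angle minus asin(off/r) backwards
    ang=np.degrees(np.arctan2(b[1],b[0]))%360
    print('rho',r,'lever phi if touching',ang+np.degrees(-np.arcsin(-off/r)) if False else ang+np.degrees(np.arcsin(off/r)),'tool-phi',(o['tcp_rot'][2]-BY-180)%360)
E
python3 - <<'E'
from h import *
st();levest()
c=camera('scene');save(c,'s18.png',(250,120,350,220),6)
E
```

```text
t 23.3 p [0.4986 0.011  0.0305] board [-76.9 133.2] rot [-180.    -0.2   -6.6] F [ 0.6 -0.2  0.5] op -0.0001
rho 60.25155599650518 lever phi if touching 162.6339019249075 tool-phi 162.43329332426742
```

View pics/s18.png

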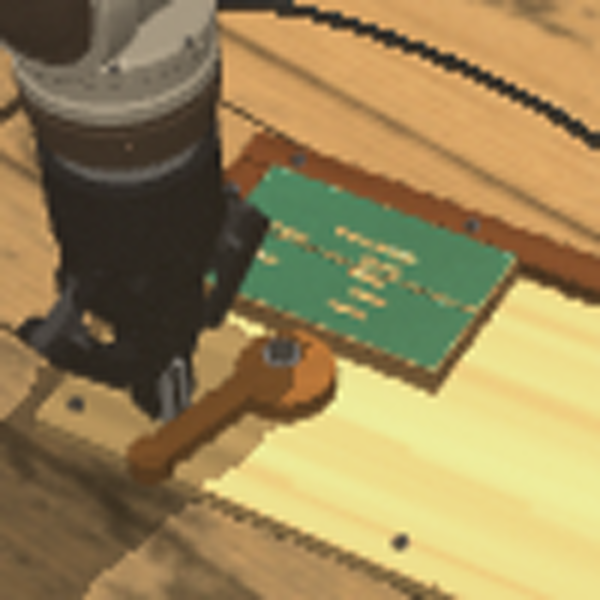

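Request:
play_rows --rows '[[1, [-0.18, 0.62, 0.1], [0, 0, -6]], [1, [-0.18, 0.62, 0.1], [0, 0, -6]], [1, [-0.18, 0.62, 0], [0, 0, -6]], [1, [-0.18, 0.62, 0], [0, 0, -6]], [1, [-0.1, 0.4, 0], [0, 0, -4]], [1, [0, 0, 0], [0, 0, 0]]]'

```text
time: 23.95
ee_pos: [0.4937, -0.0171, 0.0307]
tcp_rot: [-180.0, -0.5, 21.2]
wrist_force: [-0.5, 0.5, -0.2]
opening: -0.0
```

```bash
python3 - <<'E'
from h import *
st();levest()
c=camera('scene');save(c,'s19.png',(250,120,350,220),6)
E
```

```text
t 23.95 p [ 0.4937 -0.0171  0.0307] board [-86.9 106.6] rot [-180.    -0.5   21.2] F [-0.5  0.5 -0.2] op -0.0
rho 59.524532757511004 lever phi if touching 190.30725004346672 tool-phi 190.25012479260096
```

View pics/s19.png

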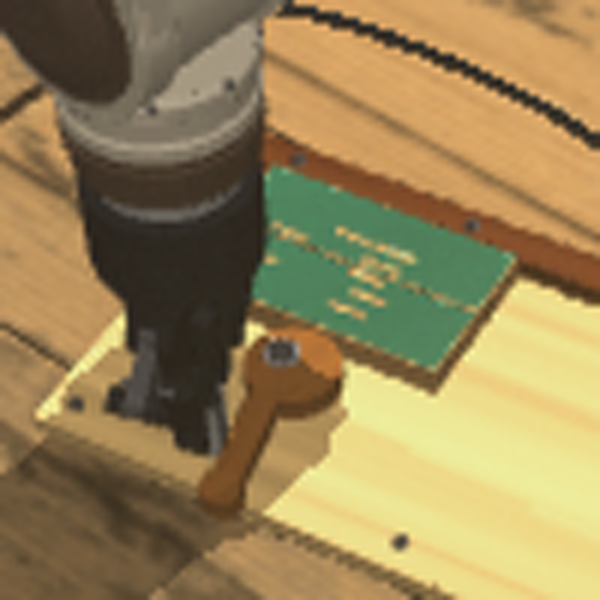

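Request:
play_rows --rows '[[1, [-0.09, 0.31, 0.1], [0, 0, -3]], [1, [-0.09, 0.31, 0], [0, 0, -3]], [1, [-0.09, 0.31, 0], [0, 0, -3]]]'

```text
time: 24.3
ee_pos: [0.4952, -0.0254, 0.0303]
tcp_rot: [180.0, -0.5, 29.7]
wrist_force: [-1.5, 2.2, -1.9]
opening: 0.0
```

```bash
python3 - <<'E'
from h import *
st();levest()
E
```

```text
t 24.3 p [ 0.4952 -0.0254  0.0303] board [-87.1  98.2] rot [180.   -0.5  29.7] F [-1.5  2.2 -1.9] op 0.0
rho 59.10033840850659 lever phi if touching 198.5589923260053 tool-phi 198.74455980767937
```

Request:
play_rows --rows '[[1, [-0.05, 0.17, 0], [0, 0, -1.5]], [1, [-0.05, 0.17, 0], [0, 0, -1.5]]]'

```text
time: 24.5
ee_pos: [0.4959, -0.0284, 0.0303]
tcp_rot: [180.0, -0.5, 32.5]
wrist_force: [-1.4, 2.1, -0.9]
opening: -0.0001
```

```bash
python3 - <<'E'
from h import *
st();levest()
E
```

```text
t 24.5 p [ 0.4959 -0.0284  0.0303] board [-86.9  95.1] rot [180.   -0.5  32.5] F [-1.4  2.1 -0.9] op -0.0001
rho 58.971348975583055 lever phi if touching 201.61417861896774 tool-phi 201.60407108879417
```

Request:
play_rows --rows '[[1, [-0.04, 0.16, 0], [0, 0, -1.3]], [1, [0, 0.05, 0], [0, 0, 0]]]'

```text
time: 24.7
ee_pos: [0.4964, -0.03, 0.0302]
tcp_rot: [-180.0, -0.5, 33.8]
wrist_force: [-2.2, 3.6, 0.7]
opening: 0.0002
```

```bash
python3 - <<'E'
from h import *
st();levest()
E
```

```text
t 24.7 p [ 0.4964 -0.03    0.0302] board [-86.8  93.4] rot [-180.    -0.5   33.8] F [-2.2  3.6  0.7] op 0.0002
rho 58.97965751002628 lever phi if touching 203.2659054645687 tool-phi 202.91046806793173
```

Request:
play_rows --rows '[[1, [-0.03, 0.12, 0], [0, 0, -1]], [1, [-0.02, 0.1, 0], [0, 0, -0.8]]]'

```text
time: 24.9
ee_pos: [0.4966, -0.0313, 0.0302]
tcp_rot: [-179.8, -0.5, 35.7]
wrist_force: [-3.6, 7.0, 2.9]
opening: 0.0
```

```bash
python3 - <<'E'
from h import *
st();levest()
c=camera('scene');save(c,'s20.png',(250,120,350,220),6)
E
```

```text
t 24.9 p [ 0.4966 -0.0313  0.0302] board [-86.8  92.2] rot [-179.8   -0.5   35.7] F [-3.6  7.   2.9] op 0.0
rho 59.08536197739674 lever phi if touching 204.3912178155624 tool-phi 204.72468916921025
```

View pics/s20.png

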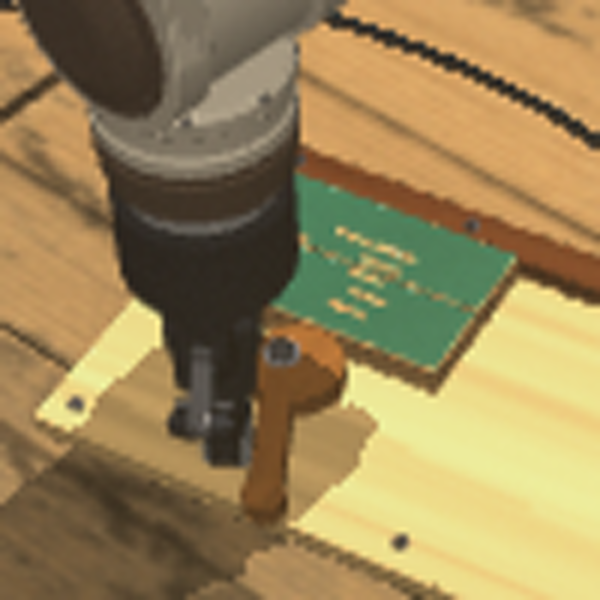

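Request:
play_rows --rows '[[1, [-0.03, 0.15, 0], [0, 0, -0.5]], [1, [-0.02, 0.15, 0], [0, 0, -0.5]]]'

```text
time: 25.15
ee_pos: [0.4968, -0.0323, 0.0302]
tcp_rot: [-179.6, -0.5, 36.7]
wrist_force: [-5.5, 8.7, 2.9]
opening: 0.0001
```

```bash
python3 - <<'E'
from h import *
st();levest()
E
```

```text
t 25.15 p [ 0.4968 -0.0323  0.0302] board [-86.7  91.1] rot [-179.6   -0.5   36.7] F [-5.5  8.7  2.9] op 0.0001
rho 59.10414537069291 lever phi if touching 205.45580647043556 tool-phi 205.81494189702417
```

Request:
play_rows --rows '[[1, [-0.02, 0.16, 0], [0, 0, -0.4]]]'

```text
time: 25.25
ee_pos: [0.4969, -0.0327, 0.0302]
tcp_rot: [-179.4, -0.6, 37.2]
wrist_force: [-6.5, 9.2, 3.0]
opening: -0.0001
```

```bash
python3 - <<'E'
from h import *
st();levest()
E
```

```text
t 25.25 p [ 0.4969 -0.0327  0.0302] board [-86.7  90.7] rot [-179.4   -0.6   37.2] F [-6.5  9.2  3. ] op -0.0001
rho 59.15217662943605 lever phi if touching 205.82481322872476 tool-phi 206.24311466717785
```

Request:
play_rows --rows '[[1, [0, -0.5, 0], [0, 0, 0]], [1, [0, -1, 0], [0, 0, 0]], [1, [0, 0, -2], [0, 0, 0]], [1, [0, 0, -4], [0, 0, 0]], [1, [-2, -3, -4], [0, 0, 0]], [1, [-3, -3, -4], [0, 0, 0]], [1, [-4, -2, -2], [0, 0, 0]], [1, [-4, -2, 0], [0, 0, 0]], [1, [-4, -2, 0], [0, 0, 0]], [1, [0, 0, 0], [0, 0, 0]]]'

```text
time: 26.25
ee_pos: [0.2803, -0.0292, 0.188]
tcp_rot: [179.9, -0.7, 37.0]
wrist_force: [1.2, -0.5, -0.2]
opening: -0.0003
```

```bash
python3 - <<'E'
from h import *
st()
CR['scene']=(250,135)
for n,cr in(('scene',(250,135,420,250)),('top',(245,130,410,240))):
    c=camera(n);save(c,n+'21.png',cr,4.5)
    for t in ('sanding_block','offcut_long','cam_handle'): print(n,t,[(np.round(r['point'],3),round(r['confidence'],2)) for r in spotter.spot_in(c,t)][:2])
E
```

```text
t 26.25 p [ 0.2803 -0.0292  0.188 ] board [-298.8  135.2] rot [179.9  -0.7  37. ] F [ 1.2 -0.5 -0.2] op -0.0003
scene sanding_block [(array([0.353, 0.266, 0.03 ]), 0.55), (array([ 0.544, -0.5  ,  0.017]), 0.41)]
scene offcut_long [(array([ 0.546, -0.498,  0.023]), 0.74)]
scene cam_handle []
top sanding_block [(array([0.39 , 0.265, 0.032]), 0.73)]
top offcut_long [(array([ 0.586, -0.132,  0.012]), 0.72), (array([ 0.542, -0.493,  0.02 ]), 0.69)]
top cam_handle [(array([ 0.541, -0.034,  0.028]), 0.66)]
```

View pics/scene21.png

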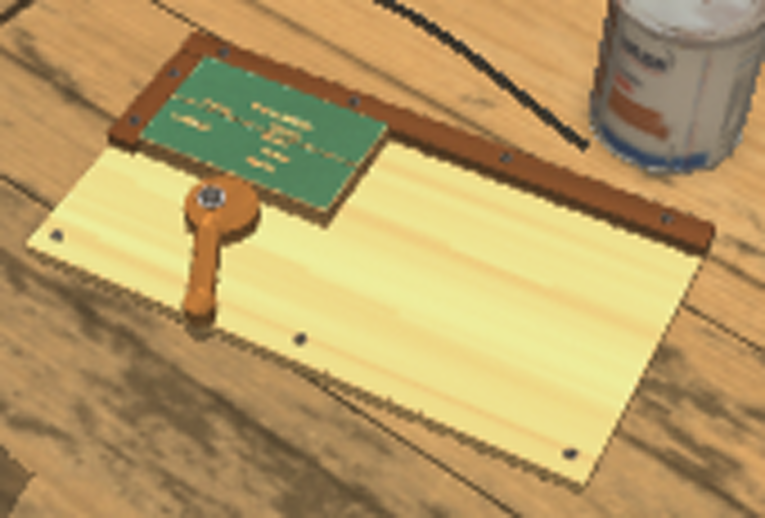

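View pics/top21.png

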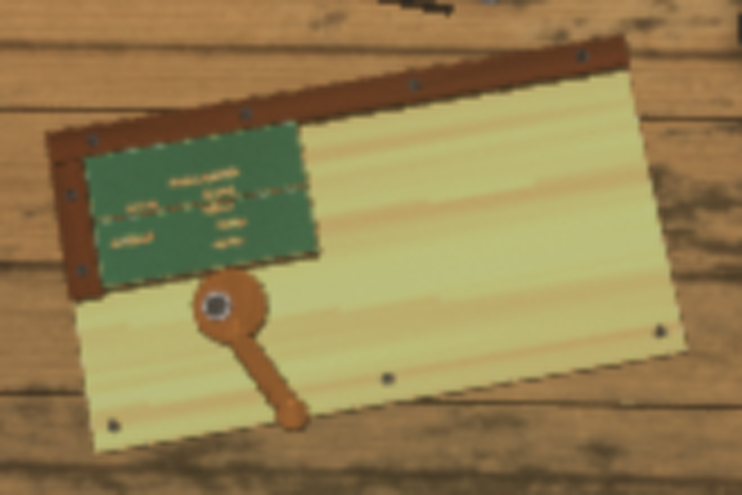

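```bash
python3 - <<'E'
from h import *
import pickle
cs=pickle.load(open('cs.pkl','rb'))
for n,p,h in (('top',(216,305),(292,414)),('scene',(210,197),(199,302))):
    P=ray(cs[n],*px(n,*p),.029);H=ray(cs[n],*px(n,*h),.0275);d=(H-P)[:2]
    for P2 in (P[:2],b2w(-28,98)):
        d=H[:2]-P2;a=np.degrees(np.arctan2(d[1],d[0]))%360-BY;print(n,np.hypot(*d),a,np.radians(a-120))
c=camera('top');save(c,'t22.png')
print(get_obs()['time'])
E
```

```text
top 0.0838714151074442 205.2876821587614 1.4885508650648118
top 0.08249760656622067 205.40115857124832 1.4905314020860596
scene 0.08381886065963878 206.01280034824325 1.50120656493737
scene 0.0829328184530279 205.05634313314818 1.4845132373795054
26.7
```

View pics/t22.png

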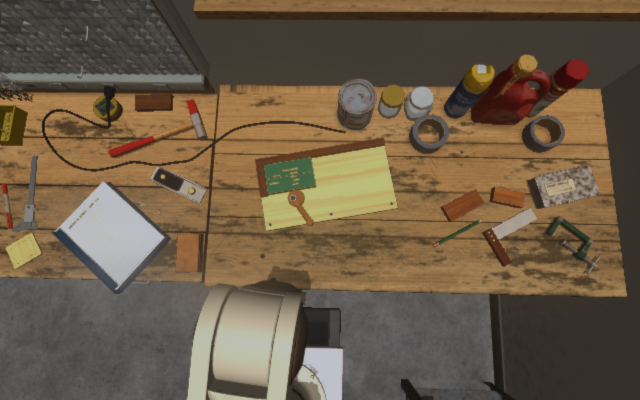

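```bash
python3 -c "
from h import *
st();print(job_done())"
```

```text
t 26.7 p [ 0.2837 -0.0288  0.1861] board [-295.3  134.9] rot [-179.8   -0.5   37.1] F [-0.8  0.1 -0.4] op 0.0005
the job is handed in; nothing more can be done
None
```

The job is done and handed in at 26.7 s. Both strips lie flat with the green face up, side by side, tight against the far fence and with their ends against the left stop.

- **Strips:** I tipped the standing strip over and gripped and slid the flat one into place. I then slid the other alongside it and pushed both ends up to the stop. Contact showed as about 8–15 N at the fence and stop. The last pictures from both cameras show no gaps.
- **Cam lever:** I swung it towards me until the push needed rose from about 2.5 N to about 11 N. In the pictures the cam angle reads 1.48–1.50 rad, against 1.5 for a good hold and 1.65 for overdone. I then backed the arm well clear; it touches nothing.
- **Other things on the bench:** They look unmoved. One check disagreed: the scene camera placed the sanding block about 37 mm off, with low confidence (0.55). I put this down to the arm partly hiding the block. The top camera still places it where it started, to within 2 mm.

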